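# Set up the two-tier counter tray

## Robot

A 6-joint arm with a two-finger parallel gripper is mounted at the origin on a cart in front of the work surface, level with it; the furniture and walls round the work are solid. World frame = base frame: x ahead of the robot, y to its left, z up, the work surface at z = 0. Lengths are in m, angles in rad, forces in N, time in s.
With the tool pointing down it reaches from about 0.3 to 0.775 m from the base axis. Payload 14.6 kg.
Tool frame: the origin (TCP) lies at the very end of the fingers, on their centre line; the grasp point (between the pads) lies 19 mm behind it; z points along the fingers, y is the direction in which the jaws open and shut (so a half turn about z gives the same grasp; the last joint's range is limited). The gripper opens to 94 mm and grips with 3 to 60 N. Pads are 16 mm wide; open, the fingers measure 119 mm over their backs; the gripper's body (75 mm by 177 mm) begins 78 mm behind the grasp point.
Start: joints at [1.161, 0.3, 1.521, -0, 1.321, -0.067], TCP at [0.185, 0.518, 0.205] pointing down, gripper open.
Joint ranges: [-3.03, 3.03], [-0.79, 2.21], [0.23, 2.52], [-1.04, 4.18], [0, 3.07], [-2.55, 2.55]. Speed limits (rad/s): [2.22, 2.22, 2.57, 3.14, 3.14, 3.14].

## Interface

Orientations are given as [roll, pitch, yaw] about the fixed x, y, z axes, in that order (R = Rz(yaw) Ry(pitch) Rx(roll)).
In Python, from station import ctrl, eyes gives the robot as it stands.
- The arm moves only by the tool jog_arm, never from a script. Its argument "moves" is a list of rows, each a list of 3 entries, a list of its own where there are three numbers: the shift along the world's x, y, z in mm, then the turn, a rotation vector about the world's x, y, z in units of 5 degrees (1.0 is 5 degrees), then the finger opening in mm, from 0 to 94. In form: [[[tx, ty, tz], [wx, wy, wz], jaw], ...]. A call has 1 to 5 rows; each row is the pose to reach, as a shift and turn from the pose commanded when the call began; what a row does not reach only later rows make up. A row lasts 1/12 s, in which the tool goes at most 41.7 mm and 7.16 degrees, less where a joint would pass 70% of its speed; a pose out of reach is approached as far as the arm can. A call with a gripper value outside its range is refused whole. The fingers move at their own pace and stop on an object; "squeeze" is the grip in N (left out, the last holds). Time passes only in rows, so rows that repeat a pose let the fingers close. It gives the time, the measured TCP pose, the force and the opening at its end, in the units of the state.
- ctrl.get_obs(): the state, without advancing time (a new reading comes with each control period).
- eyes.camera(name): name is "side" or "top"; returns a dict with "frame" (384x512x3 uint8, red, green, blue), "vertical_fov" (degrees; the focal length in pixels is half the picture's height over the tangent of half this angle, whatever the lens; pixels are square), "cx", "cy" (the principal point, pixels), "k1" (the pictures are not rectified: a ray, as slopes to the right and down, at radius r is drawn at 1 + k1 r^2 times it, then the intrinsics apply), "eye" and "attitude" of the camera in the world. Camera axes: x right, y down, z forward; pixel columns grow to the right and rows downward; lengths in m; the calibration is good to about 2 mm. A picture is of the moment at which its call begins. There is no depth.
- ctrl.hand_in(): hands the job in, once; it reports no verdict.
The state is a dict: "time_s": time; "qpos": joint angles; "joint_vel": joint speeds; "tau": joint torques, N m; "ee_pos": TCP position; "eef_rot": TCP orientation; "force": force on the tool from outside, world axes, zero at the start; "moment": the same for the moment, N m; "grip_width": finger opening in m.
Only numpy, scipy, OpenCV 4.12 (cv2) and the standard library are available. Lean on these libraries where they do the work, as an engineer would, in place of code of your own. Each camera call takes 0.05 s, during which the arm holds its last target.

## Task

Set up the two-tier tray on the counter. First lay the block of sticky notes flat in the middle of the lower deck, between the four posts; then lower the loose blue tray over the posts, without dropping it, until all four corner holes are on their own posts and it sits level on them; then stand the red and black stamp upright on that upper tray. Leave the bell, pen, eraser and stapler where they are.

Things in the scene. Friction and masses are not known exactly. Their poses are not given: they have to be found in the camera images.
- stand: lower tier, fixed to the counter: blue deck 130 mm (x) by 170 mm (y), flat deck top at z = 10 mm, rim 4 mm thick with its top at z = 18 mm. Four steel posts at x = +-50, y = +-70 mm, 16 mm thick up to a flat shoulder at z = 56 mm, above it a 10 mm pin that tapers from z = 72 mm to 4.4 mm wide at its top, z = 80 mm. Origin at the counter surface under the centre, z up
- stand_seat (a point): point on the stand's axis at the height of the four shoulders, 56 mm above its origin: where the seated tray's origin comes to lie; same axes as the stand
- tray: loose upper tier, 0.25 kg, lying flat left or right of the stand: blue plate 130 mm (x) by 170 mm (y), 6 mm thick, rim 14 mm high, four through holes 14 mm wide at x = +-50, y = +-70 mm, carrying handle over the middle. Origin at the centre of the underside, z up. Either way round fits (half a turn is the same)
- tray_handle (a point): centre of the tray's handle, 40 mm above its origin, same axes: a dark wooden bar along x, 92 mm long, 12 mm wide (y), 14 mm high, on two 7 mm thick uprights at x = +-36 mm
- notes: block of sticky notes in bands of green, pink and yellow, 61 x 61 mm and 38 mm high, 0.08 kg, lying on the counter on the robot's side of the trays. Origin at the centre of the underside, z up, x and y square to its sides
- stamp: self-inking office stamp, red cap and black foot, 81 mm high, 0.09 kg, standing upright on the counter on the robot's side of the trays. Its red cap is rigid here (does not go down): 50 mm (x) by 32 mm (y) from 64 to 80 mm above the foot; foot 46 x 30 mm. Origin at the centre of the underside, z up
- bell: bystander: chrome counter bell, 83 mm wide, 59 mm high; origin at the centre of its underside
- pen: bystander: blue and white pen lying along y near the counter's front edge, 148 mm long, 9 mm high; origin at the centre of its underside
- eraser: bystander: small white and blue eraser, 46 x 37 mm, 12 mm high, lying between the trays; origin at the centre of its underside
- paper_stapler: bystander: dark green stapler, 124 mm long, 46 mm high, at the left; origin at the centre of its underside
Things that resemble listed ones, but are neither listed nor needed, are in the scene too. Of the things like the stamp, leave any that is orange or purple; of the rest the larger one is meant.

How it is judged:
By the outcome, as a careful person would: the job done as asked, in the order asked, and still so for the second after the job is handed in, with the robot touching nothing.
It also fails if it takes over 70 s, if anything falls off the work surface, if the arm or the gripper's body presses on something with over 40 N, if the wrist force passes 120 N, or if a joint passes its speed limit or range.

## Working session

There is one attempt and no reset: what is moved stays moved. The work goes in short steps, Python scripts to look and compute and a tool call to move; the robot and the scene stay as the last step left them, time stands still between calls to the robot, and variables do not carry over. Pictures are saved under pics/ and viewed, and the job is handed in when it is done.

Besides the shell and the picture viewer there is one more tool, called after ">>>" as name(argument=value, ...) on one line, values as JSON. jog_arm: Moves the arm, as the interface text tells. Its arguments: {"type":"object","properties":{"moves":{"type":"array","items":{"type":"array"}},"squeeze":{"type":"number"}},"required":["moves"]}

```bash
ls; mkdir -p pics; python3 - <<'E'
from station import ctrl, eyes
import cv2
print(ctrl.get_obs())
for n in ("side","top"):
    c=eyes.camera(n); cv2.imwrite(f"pics/{n}0.png",cv2.resize(c["frame"][:,:,::-1],(800,600),interpolation=cv2.INTER_CUBIC))
    print({k:v for k,v in c.items() if k!="frame"})
E
```

```text
pics
{'time_s': 0.0, 'qpos': array([ 1.16139669e+00,  3.00487595e-01,  1.52158383e+00, -3.18693727e-05,
        1.32068666e+00, -6.66026532e-02]), 'joint_vel': array([-5.35851972e-04, -1.99053514e-03, -3.93354760e-04, -8.61352528e-04,
       -5.60247972e-05, -1.67105224e-03]), 'tau': array([-6.49171470e-04, -5.31811881e+01, -3.52725291e+01,  7.07206596e-02,
        2.44758086e-02, -1.27267426e-04]), 'ee_pos': array([0.18477514, 0.51775526, 0.20487612]), 'eef_rot': array([-3.14042775e+00, -4.67632276e-05,  2.79880355e+00]), 'force': array([ 0.3281993 , -0.15188639,  0.44445728]), 'moment': array([-0.01858199, -0.00355837, -0.05487581]), 'grip_width': 0.09424234477903132}
{'vertical_fov': 45.19988000951406, 'cx': 259.0437351531186, 'cy': 189.91339411777457, 'k1': -0.008441457106924113, 'eye': array([ 0.438977  , -0.54270656,  0.79285204]), 'attitude': array([-2.3312244 ,  0.00689553, -0.09474704])}
{'vertical_fov': 49.19409064892172, 'cx': 260.76140381240333, 'cy': 184.9964670734411, 'k1': -0.09239841697954365, 'eye': array([0.24044356, 0.22742671, 1.30404258]), 'attitude': array([-2.95514858, -0.00946098, -1.58480306])}
```

View pics/side0.png

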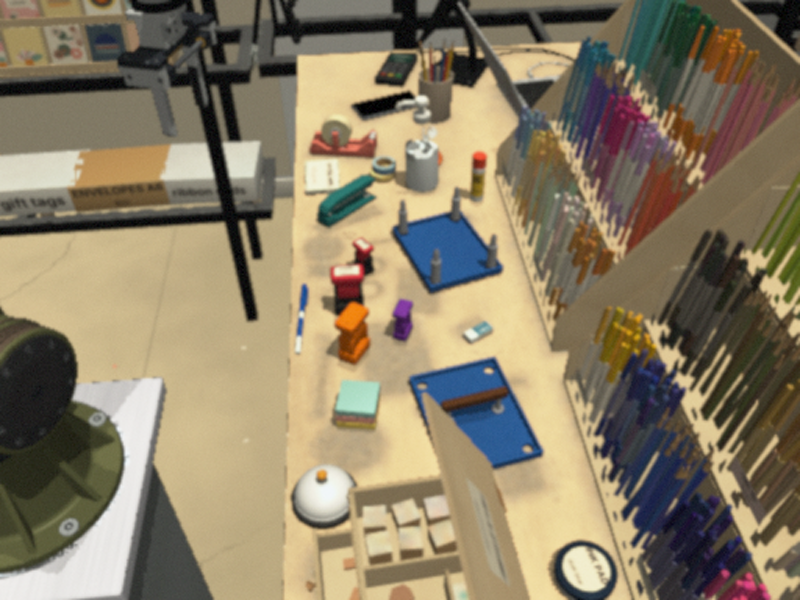

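View pics/top0.png

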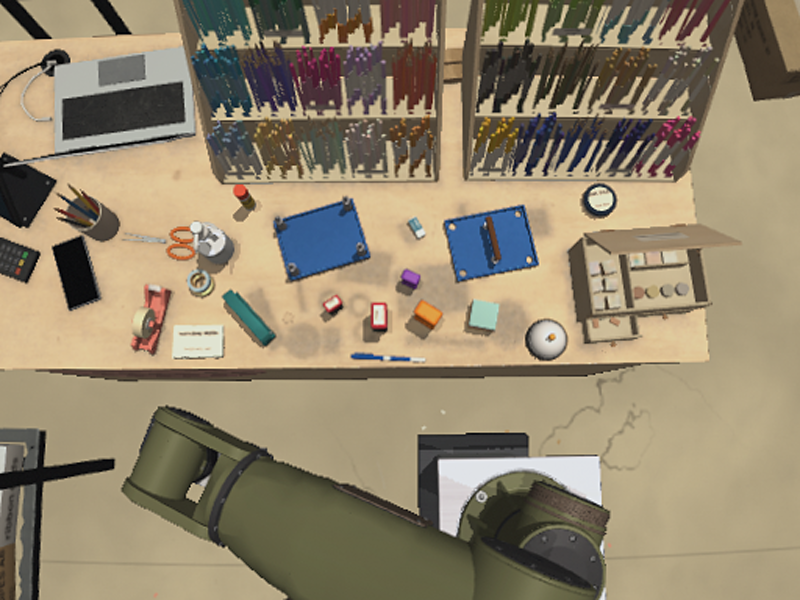

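The top view (800x600 scale) shows the stand at about (322,241), the tray at (491,243), the notes at (484,315), the wanted stamp at (379,317) and a smaller lookalike at (333,305). I'll zoom in on each.

```bash
cat > h.py <<'E'
import numpy as np, cv2
from scipy.spatial.transform import Rotation as R
from station import ctrl, eyes
class Cam:
    def __init__(s,n):
        c=eyes.camera(n); s.im=c["frame"]; s.f=192/np.tan(np.radians(c["vertical_fov"]/2)); s.cx,s.cy,s.k=c["cx"],c["cy"],c["k1"]
        s.e=np.array(c["eye"]); s.R=R.from_euler("xyz",c["attitude"]).as_matrix()
    def ray(s,u,v):
        d=np.array([(u-s.cx)/s.f,(v-s.cy)/s.f]); q=d.copy()
        for _ in range(20): q=d/(1+s.k*(q@q))
        r=s.R@np.array([q[0],q[1],1]); return r/np.linalg.norm(r)
    def plane(s,u,v,z):
        r=s.ray(u,v); return s.e+r*(z-s.e[2])/r[2]
    def proj(s,p):
        c=s.R.T@(np.asarray(p)-s.e); q=c[:2]/c[2]; q=q*(1+s.k*(q@q)); return np.array([s.f*q[0]+s.cx,s.f*q[1]+s.cy])
def tri(c1,p1,c2,p2):
    a,b=c1.ray(*p1),c2.ray(*p2)
    t=np.linalg.lstsq(np.stack([a,-b],1),c2.e-c1.e,rcond=None)[0]
    P,Q=c1.e+a*t[0],c2.e+b*t[1]; return (P+Q)/2,np.linalg.norm(P-Q)
def crop(c,u0,v0,u1,v1,k,name):
    im=cv2.resize(np.ascontiguousarray(c.im[v0:v1,u0:u1,::-1]),None,fx=k,fy=k,interpolation=cv2.INTER_CUBIC)
    for u in range((u0+9)//10*10,u1,10):
        cv2.line(im,(int((u-u0+.5)*k),0),(int((u-u0+.5)*k),6),(0,255,255),1); cv2.putText(im,str(u),(int((u-u0+.5)*k),16),0,.35,(0,255,255),1)
    for v in range((v0+9)//10*10,v1,10):
        cv2.line(im,(0,int((v-v0+.5)*k)),(6,int((v-v0+.5)*k)),(0,255,255),1); cv2.putText(im,str(v),(8,int((v-v0+.5)*k)+4),0,.35,(0,255,255),1)
    cv2.imwrite("pics/"+name,im)
E
python3 - <<'E'
from h import *
t=Cam("top"); s=Cam("side")
crop(t,170,115,350,235,4,"tz1.png")
crop(s,190,115,350,315,3,"sz1.png")
E
```

```text
(no output)
```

View pics/tz1.png

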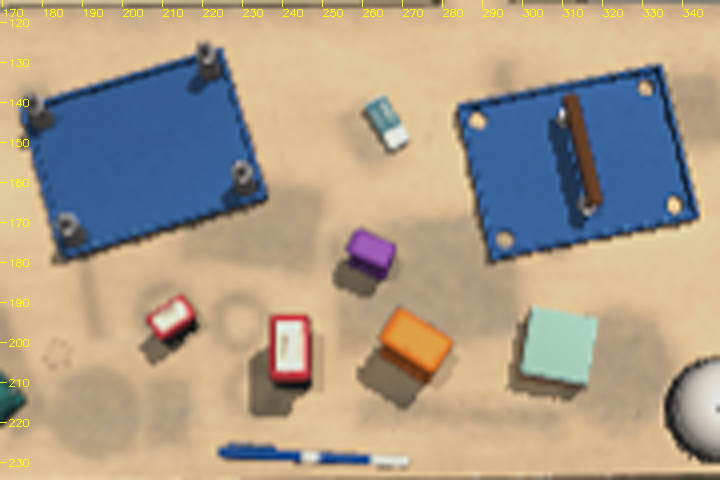

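View pics/sz1.png

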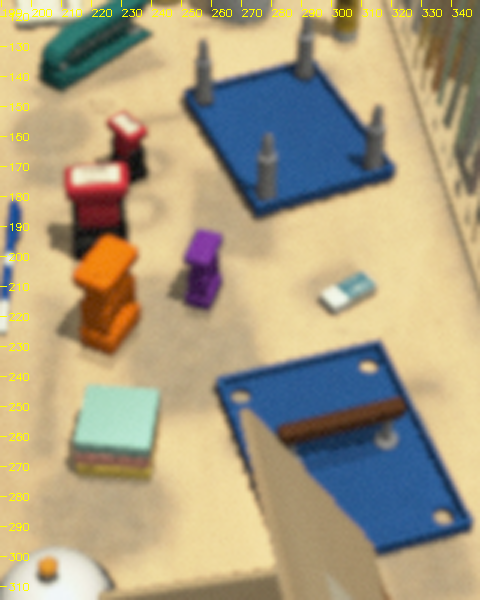

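The crops show the pin tops in top view at about (178,140), (220,127), (184,170) and (228,158); the tray holes at about (286,144), (328,136), (293,174) and (335,165); the notes top at about (306,200); and the stamp cap at about (239,201). Next come masks for sub-pixel positions.

```bash
cat > m.py <<'E'
from h import *
def comps(mask,amin=15):
    n,l,st,c=cv2.connectedComponentsWithStats(mask.astype(np.uint8),connectivity=8)
    return [(st[i],c[i],l==i) for i in range(1,n) if st[i][4]>=amin]
def hsv(c): return cv2.cvtColor(c.im,cv2.COLOR_RGB2HSV)
def rect(m):
    cs,_=cv2.findContours(m.astype(np.uint8),cv2.RETR_EXTERNAL,cv2.CHAIN_APPROX_NONE); c=max(cs,key=cv2.contourArea)
    return cv2.minAreaRect(c)
def show(c,name,lab):
    h=hsv(c);H,S,V=h[...,0].astype(int),h[...,1].astype(int),h[...,2].astype(int)
    ms={"blue":(H>100)&(H<125)&(S>120),"green":(H>70)&(H<95)&(S>40)&(V>140),"red":((H<8)|(H>170))&(S>150)&(V>80),"brown":(H<12)&(S>100)&(V<120)&(V>40)}
    for k,m in ms.items():
        for st,ce,mm in comps(m,25):
            if lab(ce): print(name,k,st.tolist(),ce.round(2))
if __name__=="__main__":
    t=Cam("top");s=Cam("side")
    show(t,"top",lambda c:165<c[0]<350 and 110<c[1]<235)
    show(s,"side",lambda c:190<c[0]<350 and 115<c[1]<315)
E
python3 m.py
```

```text
top blue [176, 129, 61, 50, 1863] [205.26 152.93]
top blue [285, 132, 60, 48, 1822] [313.97 155.31]
top blue [225, 227, 20, 3, 50] [234.3  228.04]
top green [301, 192, 18, 19, 264] [309.3  201.14]
top red [237, 194, 11, 16, 56] [241.59 202.95]
side blue [253, 137, 68, 49, 1770] [285.25 159.93]
side blue [193, 183, 3, 15, 33] [194.   189.91]
side blue [263, 230, 62, 34, 930] [293.48 243.66]
side blue [289, 251, 57, 48, 1412] [318.59 275.6 ]
side green [303, 207, 11, 7, 47] [308.11 209.79]
side green [216, 244, 26, 21, 459] [228.85 254.34]
side red [227, 157, 11, 8, 38] [232.29 161.  ]
side red [212, 168, 22, 22, 216] [222.8  181.34]
```

```bash
python3 - <<'E'
from m import *
t=Cam("top");s=Cam("side")
def strip(c,pts,r,k,name):
    out=[]
    for u,v in pts:
        im=np.ascontiguousarray(c.im[v-r:v+r,u-r:u+r,::-1]); im=cv2.resize(im,None,fx=k,fy=k,interpolation=cv2.INTER_NEAREST)
        for d in range(0,2*r,5):
            cv2.putText(im,str(u-r+d),(d*k,8),0,.3,(0,255,255),1); cv2.putText(im,str(v-r+d),(0,d*k+10),0,.3,(0,255,0),1)
        out.append(im)
    return np.hstack(out)
A=strip(t,[(178,141),(221,129),(185,172),(229,160)],10,10,0)
B=strip(s,[(258,140),(291,130),(278,168),(314,158)],15,6,0)
B=cv2.resize(B,(A.shape[1],A.shape[1]//4)) if B.shape[1]!=A.shape[1] else B
cv2.imwrite("pics/pins.png",np.vstack([A,B]))
# hole centroids top+side
for c,n,P in ((t,"top",[(286,144),(328,136),(293,174),(335,165)]),(s,"side",[(269.5,246),(312,236.5),(337,286)])):
    for u,v in P:
        u0,v0=int(round(u))-5,int(round(v))-5
        g=c.im[v0:v0+11,u0:u0+11,0].astype(float); w=np.clip(g-70,0,None)
        yy,xx=np.mgrid[0:11,0:11]; m=(yy-5)**2+(xx-5)**2<=14; w=w*m
        print(n,(u0+(w*xx).sum()/w.sum()).round(2),(v0+(w*yy).sum()/w.sum()).round(2))
E
```

```text
top 286.43 144.39
top 330.44 136.59
top 293.67 174.64
top 337.54 165.65
side 269.7 247.05
side 312.25 236.95
side 337.01 287.13
```

View pics/pins.png

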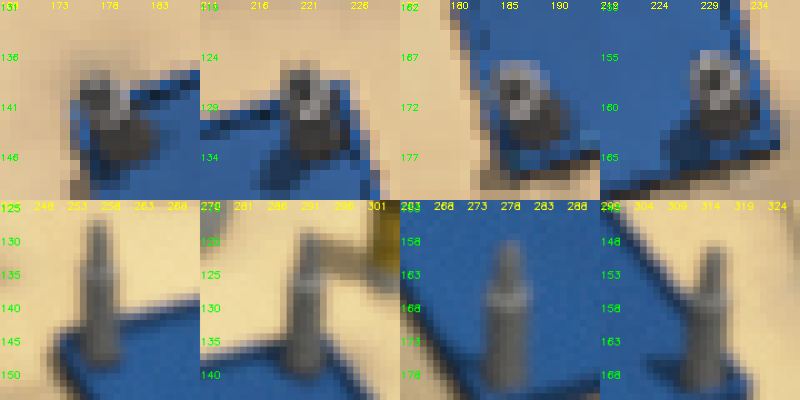

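```bash
cat > fit.py <<'E'
from m import *
def kab(P,M):
    P=np.array(P)[:,:2];M=np.array(M,float)[:,:2];pc,mc=P.mean(0),M.mean(0)
    A=(M-mc).T@(P-pc); th=np.arctan2(A[0,1]-A[1,0],A[0,0]+A[1,1])
    r=np.array([[np.cos(th),-np.sin(th)],[np.sin(th),np.cos(th)]]); o=pc-r@mc
    return o,th,((P-(M@r.T+o))*1000).round(1)
E
python3 - <<'E'
from fit import *
t=Cam("top");s=Cam("side")
np.set_printoptions(suppress=True,precision=4)
# tips
st=[(257.2,127.8),(291.7,119.6),(279,158.5),(315.4,149.5)]   # side tips: left-back.. 
tt=[(177.5,138.8),(220.7,127.0),(185,170),(228.8,157.5)]
for a in st: print("side z80",s.plane(*a,.08))
for a in tt: print("top z80",t.plane(*a,.08))
for z in (.006,0.003):
  P=[t.plane(*a,z) for a in [(286.43,144.39),(330.44,136.59),(293.67,174.64),(337.54,165.65)]]
  print(P)
  print("tray top",z,kab(P,[(50,70),(50,-70),(-50,70),(-50,-70)]) if 0 else kab(P,np.array([(50,70),(50,-70),(-50,70),(-50,-70)])/1000))
P=[s.plane(*a,.006) for a in [(269.7,247.05),(312.25,236.95),(337.01,287.13)]]
print(P)
print("tray side",kab(P,np.array([(-50,70),(50,70),(50,-70)])/1000))
E
```

```text
side z80 [0.5225 0.4387 0.08  ]
side z80 [0.6174 0.466  0.08  ]
side z80 [0.5633 0.3084 0.08  ]
side z80 [0.657  0.3336 0.08  ]
top z80 [0.6173 0.4639 0.08  ]
top z80 [0.6529 0.3325 0.08  ]
top z80 [0.5196 0.4388 0.08  ]
top z80 [0.5565 0.3076 0.08  ]
[array([0.6169, 0.1274, 0.006 ]), array([ 0.6418, -0.0161,  0.006 ]), array([0.5172, 0.107 , 0.006 ]), array([ 0.545 , -0.0344,  0.006 ])]
tray top 0.006 (array([0.5802, 0.046 ]), np.float64(0.1866070883591773), array([[ 0.5,  3.3],
       [-0.5, -2.6],
       [-0.9,  1.5],
       [ 0.9, -2.3]]))
[array([0.6178, 0.1271, 0.003 ]), array([ 0.6428, -0.0167,  0.003 ]), array([0.5179, 0.1067, 0.003 ]), array([ 0.5457, -0.035 ,  0.003 ])]
tray top 0.003 (array([0.581 , 0.0456]), np.float64(0.18660708835917703), array([[ 0.6,  3.5],
       [-0.4, -2.7],
       [-1. ,  1.6],
       [ 0.8, -2.4]]))
[array([0.5179, 0.0982, 0.006 ]), array([0.6156, 0.1174, 0.006 ]), array([ 0.6418, -0.0191,  0.006 ])]
tray side (array([0.5799, 0.0394]), np.float64(0.19213602072950936), array([[ 0.4, -0.4],
       [ 0. , -0.3],
       [-0.5,  0.7]]))
```

Two of the top-view windows were off-centre, so the hole spacing came out as 145 mm instead of 140. I'll iterate the windows until they converge.

```bash
python3 - <<'E'
from fit import *
t=Cam("top");s=Cam("side")
np.set_printoptions(suppress=True,precision=4)
def cen(c,u,v,r=4):
    for _ in range(8):
        u0,v0=int(round(u))-6,int(round(v))-6
        g=c.im[v0:v0+13,u0:u0+13,0].astype(float); yy,xx=np.mgrid[0:13,0:13]
        w=np.clip(g-80,0,None)*((yy+v0-v)**2+(xx+u0-u)**2<=r*r)
        u,v=u0+(w*xx).sum()/w.sum(),v0+(w*yy).sum()/w.sum()
    return u,v
T=[cen(t,*p) for p in [(288.8,144.8),(331,136.5),(295.5,174),(338,165.8)]]
S=[cen(s,*p) for p in [(312.5,236.5),(337,287),(269.5,247)]]
print(np.array(T),np.array(S))
M=np.array([(50,70),(50,-70),(-50,70),(-50,-70)])/1000
for z in(.006,.003):
  print("top",kab([t.plane(*p,z) for p in T],M)); print("side",kab([s.plane(*p,z) for p in S],M[:3][[0,1,2]] if 0 else M[[0,3 if 0 else 1,2]]))
for i,(a,b) in enumerate(((0,0),(1,1),(2,2))): print("tri",tri(t,T[a],s,S[b]))
# stand tips
st=[(291.7,119.6),(315.4,149.5),(257.2,127.8),(279,158.5)]
tt=[(177.5,138.8),(220.7,127.0),(185,170),(228.8,157.5)]
print("stand side",kab([s.plane(*a,.08) for a in st],M)); print("stand top",kab([t.plane(*a,.08) for a in tt],M))
for a,b in zip(tt,st): print(tri(t,a,s,b))
E
```

```text
[[288.9399 144.7915]
 [330.8475 136.7311]
 [295.7297 174.543 ]
 [338.0412 165.9145]] [[312.2738 236.9483]
 [337.0702 287.2049]
 [269.6936 247.1448]]
top (array([0.5796, 0.0416]), np.float64(0.18969147387024385), array([[-0. , -0.5],
       [-0.6,  0.3],
       [ 0.2, -0.5],
       [ 0.4,  0.6]]))
side (array([0.5799, 0.0393]), np.float64(0.1929346308360043), array([[ 0.1, -0.1],
       [-0.5,  0.6],
       [ 0.4, -0.5]]))
top (array([0.5804, 0.0412]), np.float64(0.1896914738702437), array([[ 0.1, -0.3],
       [-0.4,  0.2],
       [ 0. , -0.4],
       [ 0.3,  0.5]]))
side (array([0.5805, 0.0416]), np.float64(0.19293463083600385), array([[ 0.2,  0.1],
       [-0.3,  0.3],
       [ 0.1, -0.3]]))
tri (array([0.6161, 0.1191, 0.0039]), np.float64(7.249446116896836e-05))
tri (array([ 0.6423, -0.0178,  0.0038]), np.float64(0.00045483937614316963))
tri (array([0.5181, 0.1002, 0.0032]), np.float64(4.6479093611429176e-05))
stand side (array([0.5901, 0.3867]), np.float64(0.2884457185196133), array([[-0.6, -2.1],
       [-0.9, -0.2],
       [ 0.3, -0.9],
       [ 1.3,  3.1]]))
stand top (array([0.5866, 0.3857]), np.float64(0.2634357396140354), array([[ 0.6, -2.4],
       [-0.1,  1.3],
       [-0.4, -1.4],
       [-0. ,  2.5]]))
(array([0.6169, 0.4636, 0.0816]), np.float64(0.0002678134442184293))
(array([0.6549, 0.3326, 0.0802]), np.float64(0.003855457015411495))
(array([0.5212, 0.4391, 0.0793]), np.float64(0.0027255953207790317))
(array([0.5601, 0.3079, 0.0794]), np.float64(0.006646635282589562))
```

```bash
python3 - <<'E'
from m import *
t=Cam("top");s=Cam("side")
for c,P,(a,b,w) in ((s,[(292,119),(315,149),(257,127),(279,158)],(-3,24,7)),(t,[(177,139),(221,128),(185,170),(229,158)],(-4,12,8))):
    h=hsv(c)
    for u,v in P:
        print(u,v)
        for r in range(v+a,v+b):
            print(r,' '.join('%3d'%x for x in h[r,u-w:u+w+1,1]),'|',' '.join('%3d'%x for x in h[r,u-w:u+w+1,2]))
E
```

```text
292 119
116  84  84  84  84  85  84  87  87  88  84  83  84  85  84  85 | 230 231 232 232 232 233 232 234 233 236 236 237 237 237 237
117  84  83  84  85  82  85  86  85  86  86  84  84  85  84  84 | 229 230 231 232 232 232 231 234 234 235 236 237 237 238 237
118  84  82  85  85  84  85  85  86  86  84  83  84  84  84  85 | 228 229 230 231 231 229 228 228 231 235 236 236 237 238 236
119  84  82  84  84  83  82  83  78  83  86  87  85  85  87  86 | 229 232 232 232 231 224 204 200 214 227 231 233 235 234 234
120  82  86  86  84  88  89  70  53  68  85  92  92  94  90  91 | 233 232 232 234 230 211 163 148 168 191 202 218 218 223 228
121  82  84  84  85  88  89  60  29  49  77  92  92  94  94  93 | 233 234 235 235 230 197 135 114 129 142 156 171 180 187 208
122  85  86  86  86  88  87  50  20  40  71  89  93  90  91  97 | 233 235 235 235 228 190 122 102 114 126 137 140 147 154 169
123  86  85  85  86  90  86  54  16  40  69  88  96  96  94  97 | 233 236 235 234 224 178 113  98 109 125 133 136 135 138 140
124  84  86  85  86  92  79  45  16  41  68  85  91  93  94  90 | 236 235 236 233 21
[... 20959 characters left out ...]
63 163 164 160 157 159 159 161 172 171 148 107  21  51  75  81 | 157 156 156 159 116  86  88  85  79 113 121  98  62  48  55 125 176
166 163 163 163 164 164 162 168 150 118  42  55  63  58  75  76  79  80 | 152 149 153 157 137  93  70  73  65  49  70  81  79 136 147 181 187
167 163 164 166 169 155 124  19  44  61  69  74  72  68  69  74  78  81 | 150 129 117 118 115  78  53  58  75  81  97 146 154 180 187 184 183
168 172 142  94  27  68  64  76  83  81  80  76  70  69  68  72  76  77 | 117  86  54  47  75  80  87 135 154 153 150 178 186 183 180 178 179
169  36  49  57  79  77  75  75  77  79  80  77  72  73  71  73  72  71 |  49  57  71 133 153 153 149 178 188 187 183 180 179 180 178 178 179
```

```bash
python3 - <<'E'
from fit import *
t=Cam("top");s=Cam("side")
np.set_printoptions(suppress=True,precision=4)
M=np.array([(50,70),(50,-70),(-50,70),(-50,-70)])/1000
st=[(292,120.1),(315.5,150.2),(257.4,128.5),(279.05,159.7)]
tt=[(178.4,140.6),(221.3,127.9),(186.3,170.5),(230.2,157.5)]
a=kab([s.plane(*p,.08) for p in st],M);b=kab([t.plane(*p,.056) for p in tt],M)
print("stand side",a); print("stand top",b)
# cross-check heights: predicted tip by top -> vs side rays: triangulate shoulder-top pix against side shoulder pix
sh=[(291.9,127.5),(315.0,158.2),(257.3,136.0),(278.8,168.0)]
for p,q in zip(tt,sh): print("shoulder tri",tri(t,p,s,q))
# deck outline
for c,n,P in((t,"top",(205,153)),(s,"side",(285,160))):
    m=[x for x in comps((lambda h:(h[...,0]>100)&(h[...,0]<125)&(h[...,1]>110))(hsv(c)),500) if np.hypot(*(x[1]-P))<8][0][2]
    k=cv2.morphologyEx(m.astype(np.uint8),cv2.MORPH_CLOSE,np.ones((9,9)))
    r=rect(k); print(n,r, [c.plane(*p,.012).round(4)[:2] for p in cv2.boxPoints(r)])
E
```

```text
stand side (array([0.59  , 0.3835]), np.float64(0.28795861804909106), array([[-0.2, -1.2],
       [-1.1,  0.3],
       [ 0.5, -0.9],
       [ 0.9,  1.8]]))
stand top (array([0.5907, 0.3855]), np.float64(0.2830259776216286), array([[-0.4, -1.1],
       [-0.2,  0.4],
       [ 0.3,  0.2],
       [ 0.4,  0.5]]))
shoulder tri (array([0.6192, 0.4659, 0.0542]), np.float64(0.00027533177098120485))
shoulder tri (array([0.6585, 0.3329, 0.0529]), np.float64(0.0011383484131302559))
shoulder tri (array([0.5233, 0.4393, 0.0531]), np.float64(0.001627892870136204))
shoulder tri (array([0.5632, 0.305 , 0.0527]), np.float64(0.0004574123492533331))
top ((205.2018280029297, 152.83946228027344), (39.079315185546875, 53.159366607666016), 73.3007583618164) [array([0.6285, 0.4876]), array([0.6774, 0.3243]), array([0.5528, 0.2883]), array([0.5055, 0.4488])]
side ((286.2881774902344, 159.49551391601562), (45.197078704833984, 58.92304229736328), 73.85565948486328) [array([0.5078, 0.4503]), array([0.6743, 0.5086]), array([0.6741, 0.3212]), array([0.5242, 0.2755])]
```

Stand is at (0.590,0.385), yaw 0.286, with both views agreeing to about 2 mm. Shoulder height triangulates at about 53–54 mm. The tray is at (0.580,0.041), yaw 0.191. Next are the notes and stamp.

```bash
python3 - <<'E'
from fit import *
t=Cam("top");s=Cam("side")
np.set_printoptions(suppress=True,precision=4)
def quad(m,name):
    cs,_=cv2.findContours(m.astype(np.uint8),cv2.RETR_EXTERNAL,cv2.CHAIN_APPROX_NONE);c=max(cs,key=cv2.contourArea)
    for e in np.arange(1,8,.25):
        a=cv2.approxPolyDP(c,e,True)
        if len(a)<=4: break
    return a[:,0]
for c,n,w in((t,"top",(295,185,325,218)),(s,"side",(205,238,245,280))):
    h=hsv(c);H,S,V=[h[...,i].astype(int) for i in range(3)]
    m=(H>65)&(H<97)&(S>35)&(V>130); mm=np.zeros_like(m); mm[w[1]:w[3],w[0]:w[2]]=m[w[1]:w[3],w[0]:w[2]]
    x=max(comps(mm),key=lambda q:q[0][4]); print(n,x[0],x[1],rect(x[2]),quad(x[2],n).tolist())
    q=cv2.boxPoints(rect(x[2])); print([c.plane(*p,.038).round(4)[:2].tolist() for p in q], c.plane(*x[1],.038))
    globals()[n]=x[1]
print("tri",tri(t,top,s,side))
for c,n,w in((t,"top",(232,188,252,215)),(s,"side",(205,160,240,205))):
    h=hsv(c);H,S,V=[h[...,i].astype(int) for i in range(3)]
    for r in range(w[1],w[3]): print(n,r,' '.join('%s'%('W' if (S[r,u]<50 and V[r,u]>150) else 'R' if ((H[r,u]<8 or H[r,u]>170) and S[r,u]>100 and V[r,u]>140) else 'r' if ((H[r,u]<8 or H[r,u]>170) and S[r,u]>110 and V[r,u]>50) else '#' if V[r,u]<60 else '.') for u in range(w[0],w[2])))
E
```

```text
top [300 192  19  19 271] [309.4059 201.1218] ((309.3918762207031, 201.14865112304688), (16.604297637939453, 16.27549934387207), 9.462322235107422) [[303, 192], [300, 207], [316, 210], [318, 195]]
[[0.4069, 0.094], [0.4564, 0.0842], [0.4473, 0.0341], [0.3978, 0.0442]] [0.4271 0.0641 0.038 ]
side [215 244  28  22 488] [228.7766 254.3258] ((228.50001525878906, 254.00001525878906), (25.671960830688477, 20.39826202392578), 5.710593223571777) [[220, 244], [215, 262], [238, 265], [241, 245]]
[[0.3986, 0.0422], [0.4042, 0.0955], [0.4577, 0.0831], [0.45, 0.0306]] [0.4282 0.0614 0.038 ]
tri (array([0.4278, 0.0637, 0.035 ]), np.float64(0.0005716408434335853))
top 188 . . . . . . . . . . . . . . . . . . . .
top 189 . . . . . . . . . . . . . . . . . . . .
top 190 . . . . . . . . . . . . . . . . . . . .
top 191 . . . . . . . . . . . . . . . . . . . .
top 192 . . . . . . . . . . . . . . . . . . . .
top 193 . . . . . . . . . . . . . . . . . . . .
top 194 . . . . . . R R R R R R R R R . . . . .
top 195 . . . . . R R . . . . . W R R R . . . .
top 196 . . . . . R R W W W W W W . R R . . . .
top 197 . 
[... 3708 characters left out ...]
 . . . . . . . . . # # # # # . . . . . . . . . . . . . . . . . . . .
side 197 . . . . . . . . . . # # # # # . . . . . . . . . . . . . . . . . . . .
side 198 . . . . . . . . . . # # # # . . . . . . . . . . . . . . . . . . . . .
side 199 . . . . . . . . . . # # # . . . . . . . . . . . . . . . . . . . . . .
side 200 . . . . . . . . . . # # . . . . . . . . . . . . . . . . . . . . . . .
side 201 . . . . . . . . . . . . . . . . . . . . . . . . . . . . . . . . . . .
side 202 . . . . . . . . . . . . . . . . . . . . . . . . . . . . . . . . . . .
side 203 . . . . . . . . . . . . . . . . . . . . . . . . . . . . . . . . . . .
side 204 . . . . . . . . . . . . . . . . . . . . . . . . . . . . . . . . . . .
```

```bash
python3 - <<'E'
from fit import *
t=Cam("top");s=Cam("side")
np.set_printoptions(suppress=True,precision=4)
# label edges: white label in each view at z=.080
L={}
for c,n,w in((t,"top",(232,188,252,215)),(s,"side",(210,165,233,180))):
    h=hsv(c);H,S,V=[h[...,i].astype(int) for i in range(3)]
    m=np.zeros(S.shape,bool); m[w[1]:w[3],w[0]:w[2]]=(S<100)&(V>150)[0:] if 0 else ((S<110)&(V>140))[w[1]:w[3],w[0]:w[2]]
    tan=(H>8)&(H<25)&(S>55)
    m&=~tan
    x=max(comps(m,5),key=lambda q:q[0][4]); r=rect(x[2]); L[n]=x[1]
    print(n,x[0],x[1],r); print([c.plane(*p,.08).round(4)[:2].tolist() for p in cv2.boxPoints(r)],c.plane(*x[1],.08))
print(tri(t,L["top"],s,L["side"]))
# red outline top
h=hsv(t);H,S,V=[h[...,i].astype(int) for i in range(3)]
m=(((H<8)|(H>170))&(S>100)&(V>140)); m[:188]=0;m[215:]=0;m[:,:232]=0;m[:,252:]=0
r=rect(m);print(r);b=[t.plane(*p,.08)[:2] for p in cv2.boxPoints(r)];print(np.array(b),np.mean(b,0))
crop(t,225,180,262,222,14,"st.png"); crop(s,200,160,245,210,10,"ss.png")
E
```

```text
top [239 195   7  13  88] [241.9886 201.0682] ((242.0, 201.0), (12.0, 6.0), 90.0)
[[0.4419, 0.2774], [0.4416, 0.2596], [0.4059, 0.2599], [0.4061, 0.2775]] [0.4236 0.2686 0.08  ]
side [215 169  15   8  58] [221.8103 172.7069] ((222.0, 172.50001525878906), (5.295135498046875, 14.708709716796875), 78.69007110595703)
[[0.4065, 0.2773], [0.4407, 0.2842], [0.4422, 0.2655], [0.4085, 0.2588]] [0.424  0.2707 0.08  ]
(array([0.4237, 0.2686, 0.0817]), np.float64(0.0006435061729855955))
((242.0, 201.5), (15.0, 10.0), 90.0)
[[0.4449 0.2833]
 [0.4446 0.2537]
 [0.3999 0.2541]
 [0.4002 0.2834]] [0.4224 0.2686]
```

View pics/st.png

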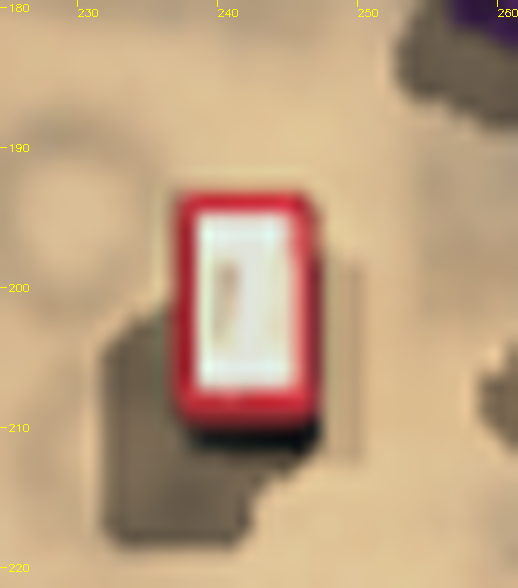

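View pics/ss.png

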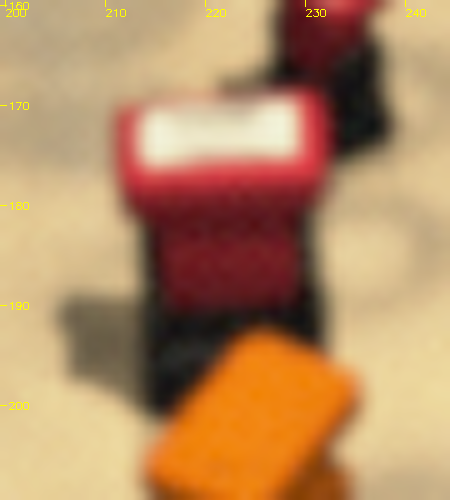

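The notes centre is (0.4275,0.063) with yaw about -10.5°; the top triangulates at 35 mm against 38 in the text. The stamp centre is (0.423,0.269), long side along x, with its top at about 81 mm. I'll start with the notes.

>>> jog_arm(moves=[[[19,-35,0],[0,0,0.4],94],[[38,-70,0],[0,0,0.8],94],[[56,-106,0],[0,0,1.2],94],[[75,-141,0],[0,0,1.5],94],[[94,-177,0],[0,0,1.8],94]], squeeze=20)

```text
time_s: 1.42
ee_pos: [0.2792, 0.3394, 0.2055]
eef_rot: [3.141, 0.0, 2.958]
force: [-0.3, -0.1, 1.5]
grip_width: 0.094
```

>>> jog_arm(moves=[[[19,-35,0],[0,0,0],94],[[38,-70,0],[0,0,0],94],[[56,-106,0],[0,0,0],94],[[75,-141,0],[0,0,0],94],[[94,-177,0],[0,0,0],94]])

```text
time_s: 1.83
ee_pos: [0.3733, 0.1622, 0.2058]
eef_rot: [3.141, 0.001, 2.956]
force: [1.2, 0.8, -0.6]
grip_width: 0.0939
```

>>> jog_arm(moves=[[[18,-34,-20],[0,0,0],94],[[36,-67,-40],[0,0,0],94],[[54,-101,-60],[0,0,0],94],[[54,-101,-95],[0,0,0],94],[[54,-101,-95],[0,0,0],94]])

```text
time_s: 2.25
ee_pos: [0.4247, 0.0612, 0.1057]
eef_rot: [-3.14, -0.008, 2.952]
force: [-0.6, 0.7, -1.7]
grip_width: 0.0937
```

>>> jog_arm(moves=[[[0,2,-35],[0,0,0],94],[[0,2,-70],[0,0,0],94],[[0,2,-95],[0,0,0],94],[[0,2,-104],[0,0,0],94],[[0,2,-104],[0,0,0],94]])

```text
time_s: 2.67
ee_pos: [0.4262, 0.0656, 0.0061]
eef_rot: [-3.141, -0.003, 2.957]
force: [-0.1, -0.2, -0.2]
grip_width: 0.0941
```

>>> jog_arm(moves=[[[0,0,0],[0,0,0],50],[[0,0,0],[0,0,0],50],[[0,0,0],[0,0,0],50],[[0,0,0],[0,0,0],50],[[0,0,0],[0,0,0],50]], squeeze=15)

```text
time_s: 3.08
ee_pos: [0.4273, 0.065, 0.0072]
eef_rot: [3.141, 0.001, 2.956]
force: [-0.8, -0.1, 0.2]
grip_width: 0.064
```

>>> jog_arm(moves=[[[0,0,0],[0,0,0],50],[[0,0,0],[0,0,0],50],[[0,0,0],[0,0,0],50],[[0,0,0],[0,0,0],50],[[0,0,0],[0,0,0],50]])

```text
time_s: 3.5
ee_pos: [0.427, 0.065, 0.0067]
eef_rot: [3.142, 0.0, 2.956]
force: [-0.9, -0.8, 5.7]
grip_width: 0.0524
```

The opening is 52 mm, below the 61 mm block width, so I'll look before lifting.

```bash
python3 - <<'E'
from h import *
print(ctrl.get_obs()["grip_width"])
s=Cam("side"); t=Cam("top"); crop(s,180,190,300,300,6,"n1.png"); crop(t,270,160,350,230,8,"n1t.png")
E
```

```text
0.0524186051421813
```

View pics/n1.png

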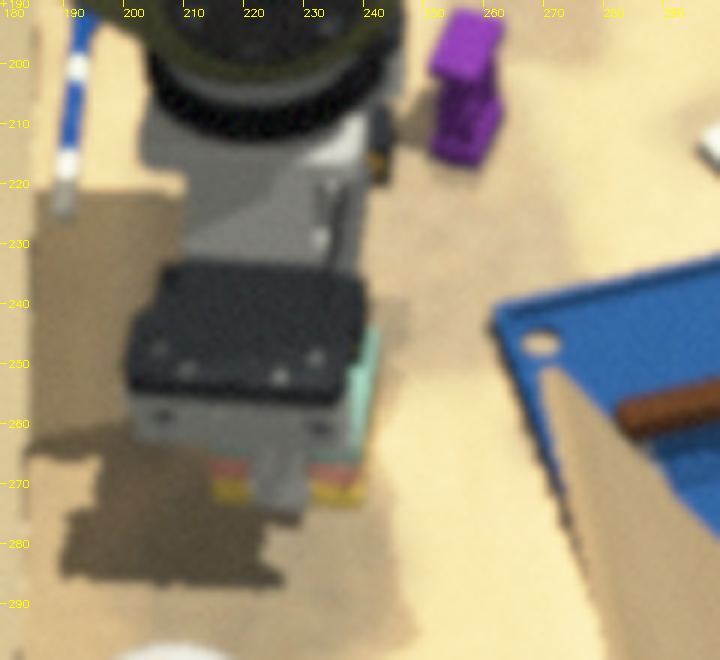

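The block is squarely between the fingers. Its images also measured about 52 mm on a side, so the grasp is good and the listed 61 mm is simply larger than the block. I'll lift it.

>>> jog_arm(moves=[[[0,0,15],[0,0,0],45],[[0,0,45],[0,0,0],45],[[0,0,80],[0,0,0],45],[[0,0,115],[0,0,0],45],[[0,0,130],[0,0,0],45]])

```text
time_s: 4.02
ee_pos: [0.4279, 0.0651, 0.1403]
eef_rot: [3.14, 0.004, 2.956]
force: [-0.1, 0.9, -0.3]
grip_width: 0.0527
```

```bash
python3 - <<'E'
from h import *
o=ctrl.get_obs();print(o["grip_width"],o["ee_pos"],o["force"])
s=Cam("side"); crop(s,180,160,300,290,5,"n2.png")
E
```

```text
0.05269318137014433 [0.42792942 0.06506933 0.14034145] [-0.0717312   0.85325309 -0.3419512 ]
```

View pics/n2.png

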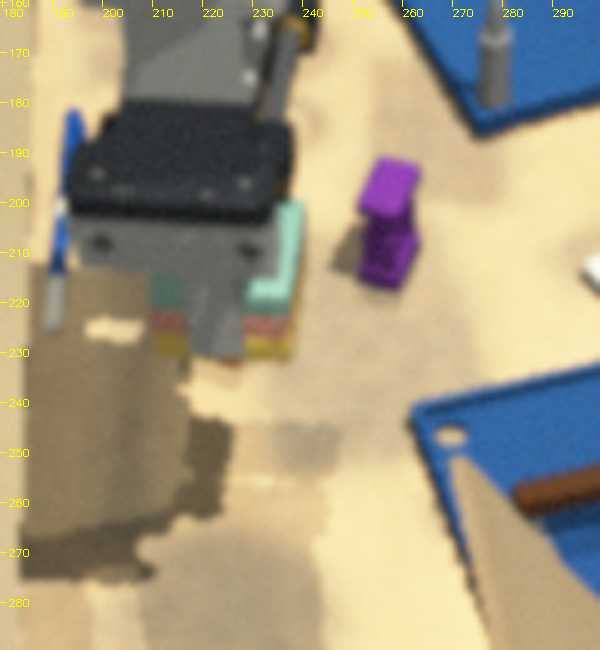

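>>> jog_arm(moves=[[[16,32,4],[0,0,0.5],45],[[32,64,8],[0,0,1],45],[[49,96,10],[0,0,1.6],45],[[65,128,10],[0,0,2.2],45],[[81,160,10],[0,0,2.7],45]])

```text
time_s: 4.48
ee_pos: [0.5082, 0.2266, 0.1455]
eef_rot: [-3.141, -0.001, -3.089]
force: [1.1, -0.4, -0.8]
grip_width: 0.0528
```

>>> jog_arm(moves=[[[16,32,0],[0,0,0.5],45],[[32,64,0],[0,0,1],45],[[49,96,0],[0,0,1.6],45],[[65,128,0],[0,0,2.2],45],[[82,160,0],[0,0,2.7],45]])

```text
time_s: 4.9
ee_pos: [0.59, 0.3865, 0.1449]
eef_rot: [-3.141, -0.002, -2.853]
force: [0.3, -0.2, 0.7]
grip_width: 0.0523
```

>>> jog_arm(moves=[[[0,0,0],[0,0,0],45],[[0,0,0],[0,0,0],45]])

```text
time_s: 5.07
ee_pos: [0.5895, 0.3859, 0.1435]
eef_rot: [-3.141, -0.003, -2.855]
force: [-0.4, -0.9, -0.9]
grip_width: 0.0523
```

```bash
python3 - <<'E'
from h import *
o=ctrl.get_obs();print(o["grip_width"],o["ee_pos"],o["eef_rot"])
s=Cam("side"); crop(s,200,60,350,200,5,"n3.png");t=Cam("top"); crop(t,150,100,270,200,6,"n3t.png")
E
```

```text
0.052333210092319574 [0.58946017 0.38589741 0.14350654] [-3.14080194e+00 -3.10600925e-03 -2.85471929e+00]
```

View pics/n3.png

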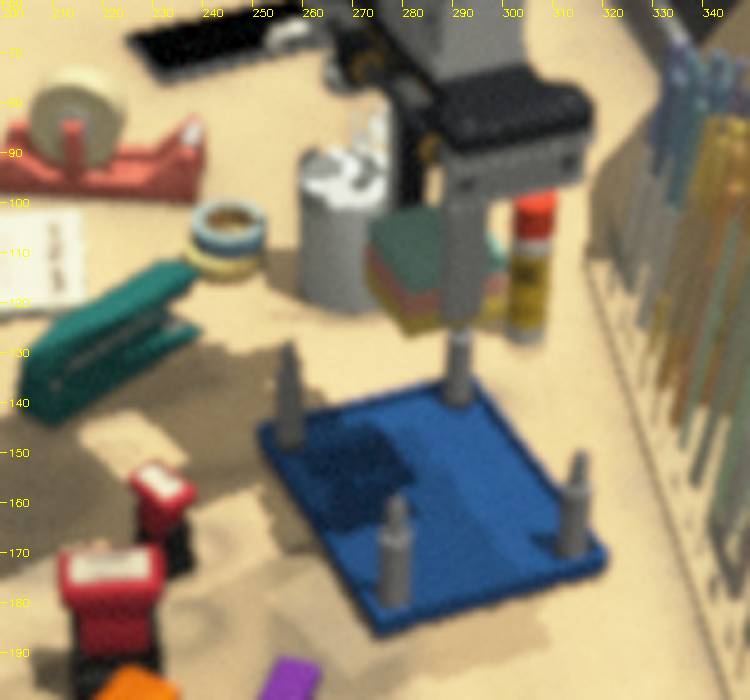

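View pics/n3t.png

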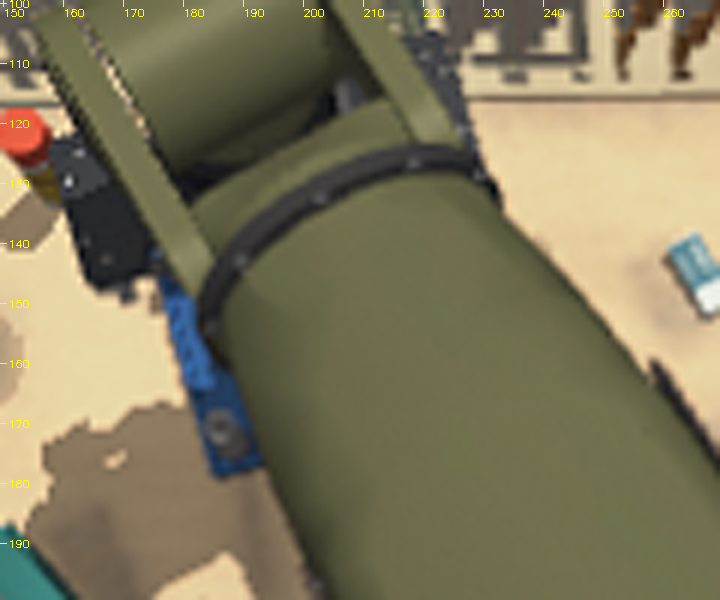

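>>> jog_arm(moves=[[[0,-1,-35],[0,0,0],45],[[0,-1,-70],[0,0,0],45],[[0,-1,-100],[0,0,0],45],[[0,-1,-118],[0,0,0],45],[[0,-1,-122],[0,0,0],45]])

```text
time_s: 5.58
ee_pos: [0.5882, 0.3819, 0.0209]
eef_rot: [-3.14, -0.005, -2.858]
force: [0.2, -0.0, -0.4]
grip_width: 0.0528
```

>>> jog_arm(moves=[[[0,0,0],[0,0,0],45],[[0,0,0],[0,0,0],45]])

```text
time_s: 5.75
ee_pos: [0.5905, 0.3838, 0.0264]
eef_rot: [3.141, 0.002, -2.857]
force: [0.2, 0.1, -1.1]
grip_width: 0.0523
```

>>> jog_arm(moves=[[[0,0,-3],[0,0,0],45],[[0,0,-6],[0,0,0],45],[[0,0,-7],[0,0,0],45],[[0,0,-7],[0,0,0],45]])

```text
time_s: 6.08
ee_pos: [0.5899, 0.384, 0.0176]
eef_rot: [3.142, 0.0, -2.856]
force: [-0.8, -0.7, -0.7]
grip_width: 0.0528
```

>>> jog_arm(moves=[[[0,0,-1],[0,0,0],45],[[0,0,-2],[0,0,0],45],[[0,0,-2],[0,0,0],45]])

```text
time_s: 6.33
ee_pos: [0.5901, 0.3842, 0.0167]
eef_rot: [3.141, 0.001, -2.856]
force: [-4.1, -1.8, 8.2]
grip_width: 0.0526
```

Contact on the deck reads 8 N, so I'll release and rise.

>>> jog_arm(moves=[[[0,0,0],[0,0,0],75],[[0,0,0],[0,0,0],75],[[0,0,0],[0,0,0],75],[[0,0,0],[0,0,0],75],[[0,0,0],[0,0,0],75]])

```text
time_s: 6.75
ee_pos: [0.5898, 0.384, 0.0153]
eef_rot: [-3.142, -0.0, -2.856]
force: [-0.3, 0.2, 0.3]
grip_width: 0.075
```

>>> jog_arm(moves=[[[0,0,10],[0,0,0],75],[[0,0,45],[0,0,0],75],[[0,0,85],[0,0,0],75],[[0,0,125],[0,0,0],75],[[0,0,165],[0,0,0],75]])

```text
time_s: 7.17
ee_pos: [0.5896, 0.3838, 0.1833]
eef_rot: [3.141, 0.0, -2.856]
force: [0.1, 0.3, 0.0]
grip_width: 0.0752
```

>>> jog_arm(moves=[[[-1,-38,0],[0,0,-0.3],75],[[-2,-76,0],[0,0,-0.6],75],[[-3,-114,0],[0,0,-0.9],75],[[-4,-152,0],[0,0,-1.1],75],[[-5,-190,0],[0,0,-1.1],75]])

```text
time_s: 7.58
ee_pos: [0.5844, 0.1923, 0.1814]
eef_rot: [3.142, 0.001, -2.953]
force: [1.6, -0.7, 0.4]
grip_width: 0.075
```

>>> jog_arm(moves=[[[-1,-38,0],[0,0,0],75],[[-2,-76,0],[0,0,0],75],[[-3,-114,0],[0,0,0],75],[[-5,-152,0],[0,0,0],60],[[-5,-152,0],[0,0,0],60]])

```text
time_s: 8.0
ee_pos: [0.5797, 0.0365, 0.1815]
eef_rot: [-3.14, 0.001, -2.957]
force: [-0.0, 0.2, 1.1]
grip_width: 0.0649
```

```bash
python3 - <<'E'
from h import *
o=ctrl.get_obs();print(o["grip_width"],o["ee_pos"],o["eef_rot"])
s=Cam("side"); crop(s,190,120,350,315,3,"t1.png");t=Cam("top"); crop(t,160,110,250,190,8,"t1t.png")
E
```

```text
0.06494459773162044 [0.5796698  0.03649728 0.18146024] [-3.14044949e+00  6.76845779e-04 -2.95661709e+00]
```

View pics/t1.png

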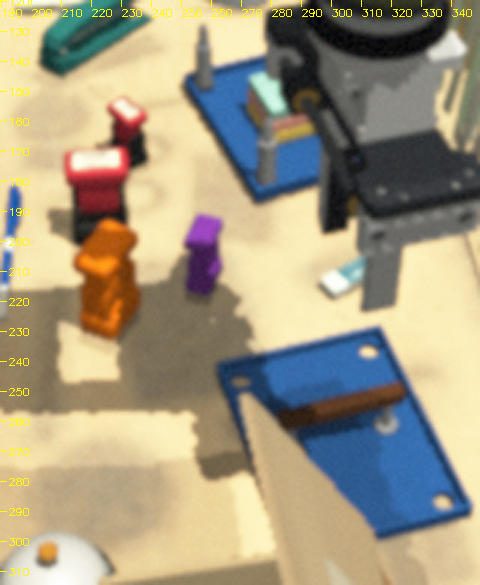

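View pics/t1t.png

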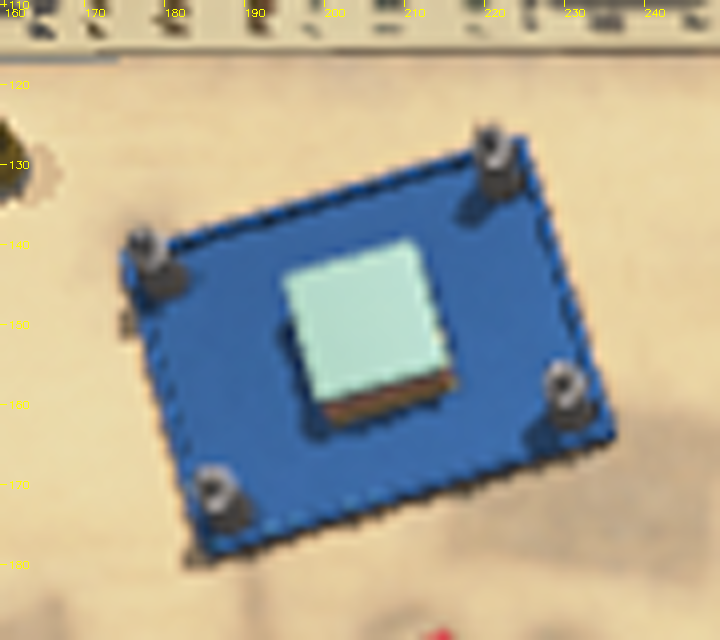

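The notes sit centred and square, with the top centre at about pixel (205,151). I'll lower onto the tray handle.

>>> jog_arm(moves=[[[0,0,-35],[0,0,0],60],[[0,0,-70],[0,0,0],60],[[0,0,-100],[0,0,0],60],[[0,0,-110],[0,0,0],60],[[0,0,-110],[0,0,0],60]])

```text
time_s: 8.52
ee_pos: [0.5788, 0.0431, 0.0686]
eef_rot: [3.141, -0.004, -2.951]
force: [1.0, 0.3, 0.2]
grip_width: 0.0603
```

>>> jog_arm(moves=[[[0,0,0],[0,0,0],60],[[0,0,0],[0,0,0],60]])

```text
time_s: 8.68
ee_pos: [0.581, 0.0425, 0.0726]
eef_rot: [-3.141, 0.003, -2.952]
force: [-0.2, 0.0, 0.4]
grip_width: 0.0601
```

```bash
python3 - <<'E'
from h import *
o=ctrl.get_obs();print(o["grip_width"],o["ee_pos"],o["eef_rot"])
s=Cam("side"); crop(s,240,190,350,300,6,"t2.png")
print(s.proj([.580,.0413,.04]),s.proj(o["ee_pos"]))
E
```

```text
0.06010966421641339 [0.58096871 0.04245563 0.07262765] [-3.14109080e+00  2.95303344e-03 -2.95151242e+00]
[302.91917941 255.54858015] [304.25549316 244.90142758]
```

View pics/t2.png

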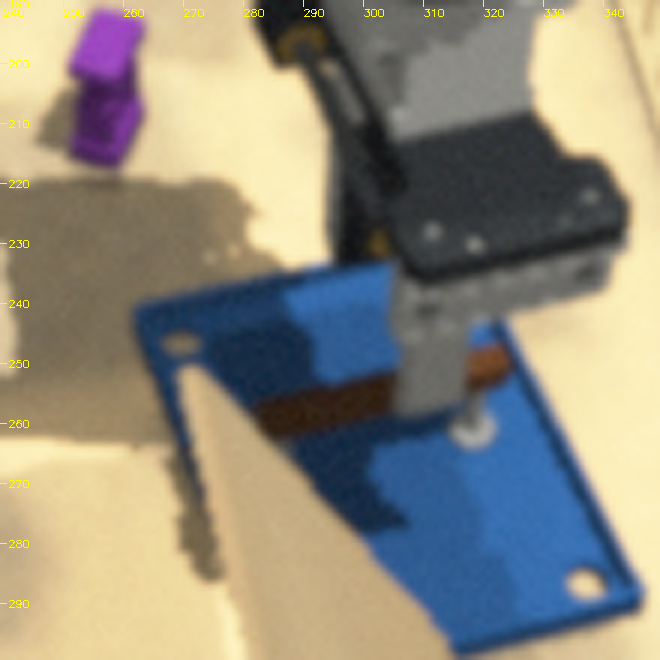

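```bash
python3 - <<'E'
from h import *
t=Cam("top");s=Cam("side")
print(tri(t,(311.8,139),s,(324,249.5)))
r=s; import numpy as np
a=.191;print(np.array([.580,.0413])+.046*np.array([np.cos(a),np.sin(a)]))
E
```

```text
(array([0.62429483, 0.05004402, 0.04282525]), np.float64(0.0024465108364119027))
[0.62516348 0.05003268]
```

The handle's far end triangulates to (0.624,0.050,0.043) against an expected (0.625,0.050,0.040–0.047). I'll descend 51 mm and grip.

>>> jog_arm(moves=[[[-1,-1,-25],[0,0,0],60],[[-1,-1,-45],[0,0,0],60],[[-1,-1,-51],[0,0,0],60],[[-1,-1,-51],[0,0,0],60],[[-1,-1,-51],[0,0,0],60]])

```text
time_s: 9.25
ee_pos: [0.5794, 0.041, 0.0205]
eef_rot: [-3.141, 0.001, -2.952]
force: [0.5, 0.7, 0.5]
grip_width: 0.0598
```

>>> jog_arm(moves=[[[0,0,0],[0,0,0],5],[[0,0,0],[0,0,0],5],[[0,0,0],[0,0,0],5],[[0,0,0],[0,0,0],5],[[0,0,0],[0,0,0],5]], squeeze=40)

```text
time_s: 9.67
ee_pos: [0.579, 0.041, 0.0198]
eef_rot: [-3.141, 0.001, -2.952]
force: [0.1, -0.1, -0.7]
grip_width: 0.0301
```

>>> jog_arm(moves=[[[0,0,0],[0,0,0],5],[[0,0,0],[0,0,0],5],[[0,0,0],[0,0,0],5],[[0,0,0],[0,0,0],5],[[0,0,0],[0,0,0],5]])

```text
time_s: 10.08
ee_pos: [0.5789, 0.041, 0.0195]
eef_rot: [-3.142, 0.0, -2.952]
force: [-0.4, 0.7, 1.0]
grip_width: 0.0115
```

>>> jog_arm(moves=[[[0,0,8],[0,0,0],5],[[0,0,25],[0,0,0],5],[[0,0,50],[0,0,0],5],[[0,0,80],[0,0,0],5],[[0,0,110],[0,0,0],5]])

```text
time_s: 10.5
ee_pos: [0.5784, 0.041, 0.1308]
eef_rot: [3.141, -0.001, -2.952]
force: [-0.2, 0.2, -2.0]
grip_width: 0.0118
```

>>> jog_arm(moves=[[[0,0,25],[0,0,0.3],5],[[0,20,30],[0,0,0.6],5],[[1,45,30],[0,0,0.9],5],[[2,75,30],[0,0,1.1],5],[[3,105,30],[0,0,1.1],5]])

```text
time_s: 10.92
ee_pos: [0.5817, 0.1469, 0.1601]
eef_rot: [-3.142, 0.0, -2.856]
force: [0.1, -0.1, -1.7]
grip_width: 0.0116
```

>>> jog_arm(moves=[[[1,35,0],[0,0,0],5],[[2,70,0],[0,0,0],5],[[4,105,0],[0,0,0],5],[[5,140,0],[0,0,0],5],[[5,170,0],[0,0,0],5]])

```text
time_s: 11.33
ee_pos: [0.5864, 0.3181, 0.1597]
eef_rot: [3.142, -0.0, -2.856]
force: [0.1, -0.2, -2.0]
grip_width: 0.0114
```

>>> jog_arm(moves=[[[1,30,0],[0,0,0],5],[[2,55,0],[0,0,0],5],[[3,68,0],[0,0,0],5],[[3,68,0],[0,0,0],5],[[3,68,0],[0,0,0],5]])

```text
time_s: 11.75
ee_pos: [0.5895, 0.3841, 0.1592]
eef_rot: [-3.141, -0.001, -2.855]
force: [-0.1, -1.1, -2.5]
grip_width: 0.0118
```

```bash
python3 - <<'E'
from h import *
o=ctrl.get_obs();print(o["grip_width"],o["ee_pos"],o["eef_rot"])
s=Cam("side"); crop(s,200,50,350,210,5,"t3.png");t=Cam("top"); crop(t,150,90,280,200,6,"t3t.png")
E
```

```text
0.011750505445510526 [0.58952951 0.38410687 0.15919522] [-3.14125609e+00 -7.11613084e-04 -2.85514946e+00]
```

View pics/t3.png

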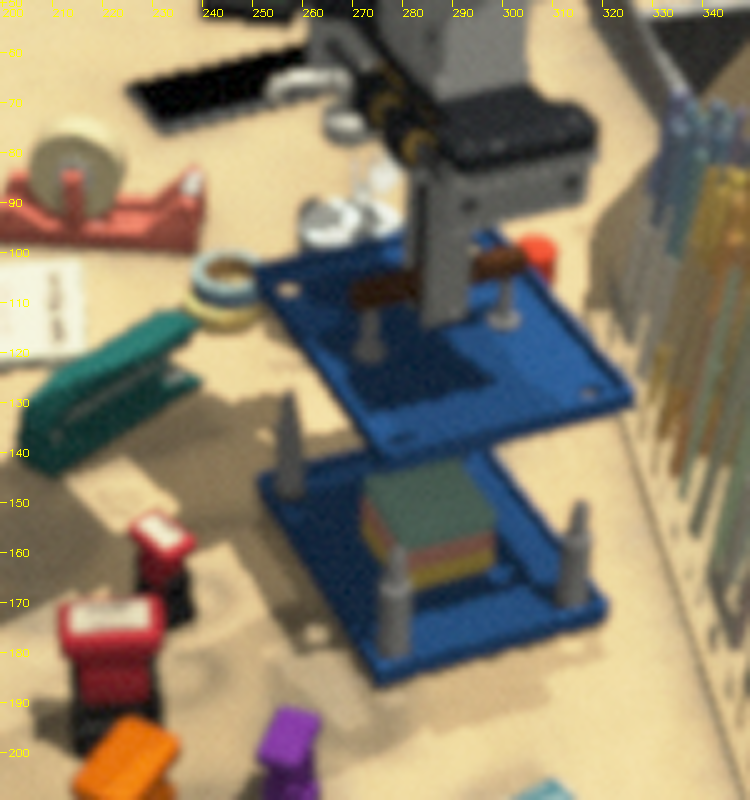

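View pics/t3t.png

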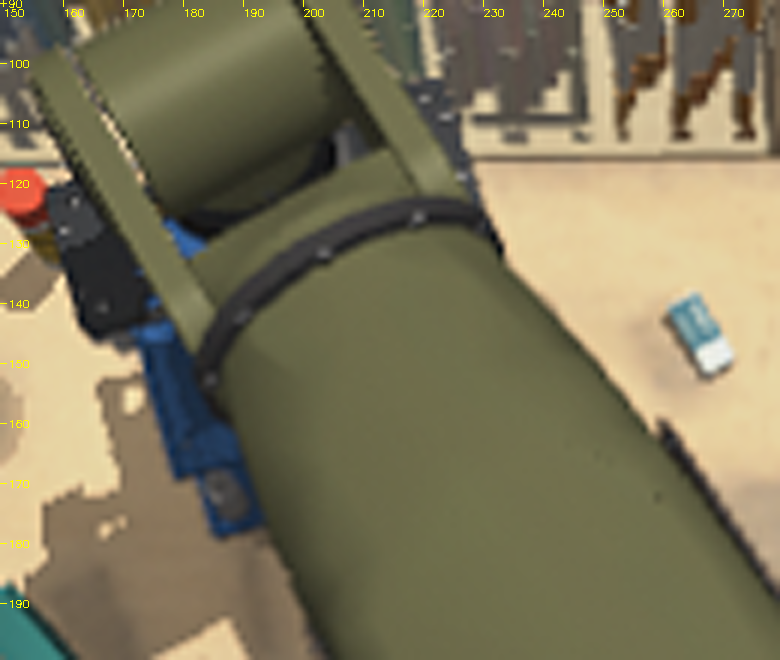

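The tray hangs level. I'll lower until its underside is about 95 mm, clear of the pins at 80, and compare holes with pins there.

>>> jog_arm(moves=[[[0,0,-15],[0,0,0],5],[[0,0,-30],[0,0,0],5],[[0,0,-42],[0,0,0],5],[[0,0,-44],[0,0,0],5],[[0,0,-44],[0,0,0],5]])

```text
time_s: 12.27
ee_pos: [0.5898, 0.3832, 0.1149]
eef_rot: [-3.141, -0.001, -2.857]
force: [-0.3, -0.4, -1.6]
grip_width: 0.0118
```

>>> jog_arm(moves=[[[0,0,0],[0,0,0],5],[[0,0,0],[0,0,0],5],[[0,0,0],[0,0,0],5]])

```text
time_s: 12.52
ee_pos: [0.5902, 0.3841, 0.1165]
eef_rot: [3.141, 0.001, -2.856]
force: [0.4, 0.6, -2.6]
grip_width: 0.0116
```

```bash
python3 - <<'E'
from h import *
o=ctrl.get_obs();print(o["grip_width"],o["ee_pos"],o["eef_rot"])
s=Cam("side"); crop(s,240,90,340,190,8,"t4.png"); np.save("s4.npy",s.im)
z=o["ee_pos"][2]-.0195
M=np.array([(50,70),(50,-70),(-50,70),(-50,-70)])/1000
a=.286; c=np.array([.5903,.3845]); r=np.array([[np.cos(a),-np.sin(a)],[np.sin(a),np.cos(a)]])
for m in M: print(s.proj([*(c+r@m),z+.0035]).round(1), s.proj([*(c+r@m),.08]).round(1))
t=Cam("top"); crop(t,150,90,280,200,6,"t4t.png")
E
```

```text
0.011596789469096187 [0.59017506 0.3841019  0.1164506 ] [ 3.14124309e+00  1.33197398e-03 -2.85614460e+00]
[292.4 113.2] [292.1 119.6]
[316.6 143.4] [316. 150.]
[257.2 121.6] [257.3 128.1]
[279.  153.3] [278.8 159.9]
```

View pics/t4.png

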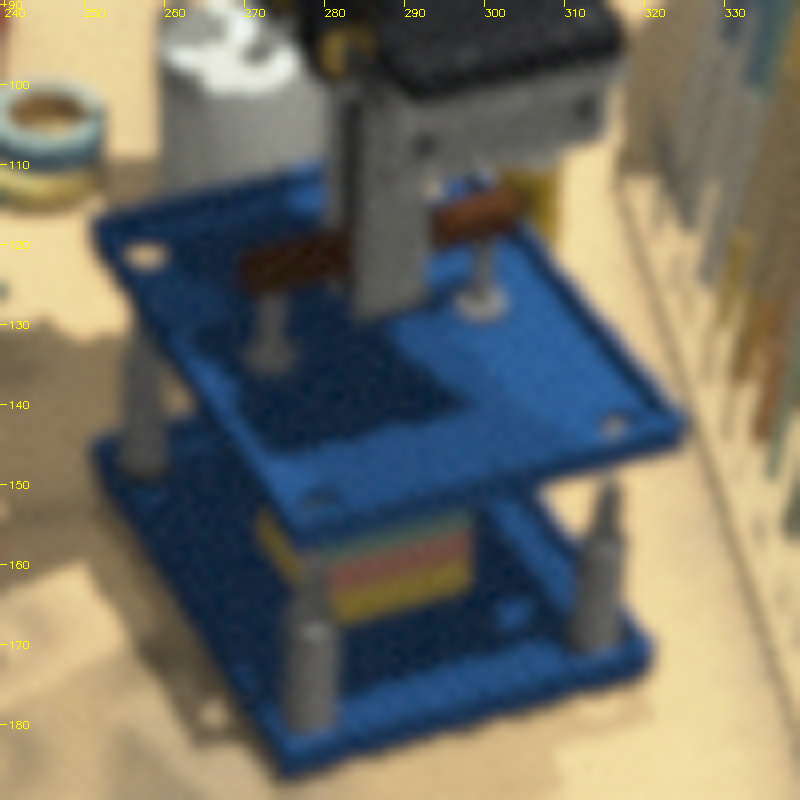

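```bash
python3 - <<'E'
from fit import *
class S(Cam): pass
s=Cam("side"); np.set_printoptions(suppress=True,precision=4)
def cen(u,v,sgn,thr,r):
    g=cv2.cvtColor(s.im,cv2.COLOR_RGB2HSV)[...,1].astype(float)
    for _ in range(6):
        u0,v0=int(round(u))-6,int(round(v))-6; yy,xx=np.mgrid[0:13,0:13]
        w=np.clip(thr-g[v0:v0+13,u0:u0+13],0,None)*((yy+v0-v)**2*1.8+(xx+u0-u)**2<=r*r)
        u,v=u0+(w*xx).sum()/w.sum(),v0+(w*yy).sum()/w.sum()
    return u,v
H=[cen(257.9,121.5,1,150,5),cen(316.5,142.6,1,140,4.5)]
print(H)
for u,v in((316,143),(280,152)):
    for r in range(v-4,v+5): print(r,' '.join('%3d'%x for x in cv2.cvtColor(s.im,cv2.COLOR_RGB2HSV)[r,u-6:u+7,1]),'|',' '.join('%3d'%x for x in s.im[r,u-6:u+7].sum(1)//3))
M=np.array([(-50,70),(50,-70),(-50,-70)])/1000
for z in(.0975,.1005,.1025): print(z,kab([s.plane(*p,z) for p in H+[(279.75,152.0)]],M))
E
```

```text
[(np.float64(256.32552954292083), np.float64(122.01282051282051)), (np.float64(316.2020648967552), np.float64(143.17994100294985))]
139 178 180 180 174 177 175 173 176 178 188 181 119  49 |  98  98 100 102 100 102 102  97  86  67  54  70 111
140 175 173 177 173 176 176 173 175 177 175 179 165 108 |  99 101 100 101  99  99  98  95  92  81  66  58  77
141 174 173 183 175 181 169 164 155 169 176 182 178 171 |  98 101  96 101  94  91  86  85  79  78  73  67  63
142 184 180 171 172 162 123  88  88 127 174 181 173 179 |  95  97 101  99  94  91  87  87  76  69  76  84  79
143 182 179 175 171 134  57  26  58 112 167 169 172 175 |  92  96  99  99 102 112 118 112  98  82  83  83  79
144 181 177 175 171 138  85  63  82 126 168 173 175 167 |  88  91  97  99 106 117 119 108  93  79  74  68  65
145 180 174 176 177 169 142 121 134 151 179 172 175 152 |  84  91  91  88  85  89  89  80  70  60  59  57  60
146 177 171 178 172 165 164 180 163 141 142 106  80  31 |  73  78  76  74  69  63  58  60  60  62  69  73  84
147 178 174 171 172 176 150 123  78  17  10  35  46  67 |  59  59  61  59  54  58  63  7
[... 702 characters left out ...]
157 167 169 174 168 173 182 180 173 |  49  55  70  75  79  72  69  69  71  66  60  58  58
155   0 140 162 168 175 179 175 191 184 156 176 163 182 |  52  44  59  69  70  62  60  54  57  61  56  57  53
156  79  28 145 183 175 168 174 179 157 161 151 146 143 |  62  52  50  54  59  58  57  51  58  55  57  58  60
0.0975 (array([0.5901, 0.3899]), np.float64(0.30695039605823354), array([[-0.8, -1.5],
       [-0.8, -2. ],
       [ 1.6,  3.4]]))
0.1005 (array([0.5895, 0.386 ]), np.float64(0.3069503960582336), array([[-0.5, -1.8],
       [-1.1, -1.9],
       [ 1.6,  3.6]]))
0.1025 (array([0.589 , 0.3834]), np.float64(0.3069503960582328), array([[-0.3, -2. ],
       [-1.3, -1.8],
       [ 1.7,  3.8]]))
```

Kinematically the tray should be within about 1 mm of the stand axis. The image offset of holes against pins is under 1 px (2.5 mm) and depends on the assumed height. The pin capture range is ±4.8 mm, so I'll lower slowly and watch the force.

>>> jog_arm(moves=[[[0,0,-7],[0,0,0],5],[[0,0,-13],[0,0,0],5],[[0,0,-18],[0,0,0],5],[[0,0,-20],[0,0,0],5],[[0,0,-20],[0,0,0],5]])

```text
time_s: 13.08
ee_pos: [0.5895, 0.3841, 0.0946]
eef_rot: [3.142, -0.001, -2.856]
force: [0.6, 0.8, -1.4]
grip_width: 0.0115
```

```bash
python3 - <<'E'
from h import *
o=ctrl.get_obs();print(o["grip_width"],o["ee_pos"],o["force"])
s=Cam("side"); crop(s,240,90,340,190,8,"t5.png")
t=Cam("top"); crop(t,165,130,200,190,10,"t5t.png")
E
```

```text
0.01148485289117754 [0.58954706 0.38412204 0.09459342] [ 0.59951254  0.81013106 -1.39548309]
```

View pics/t5.png

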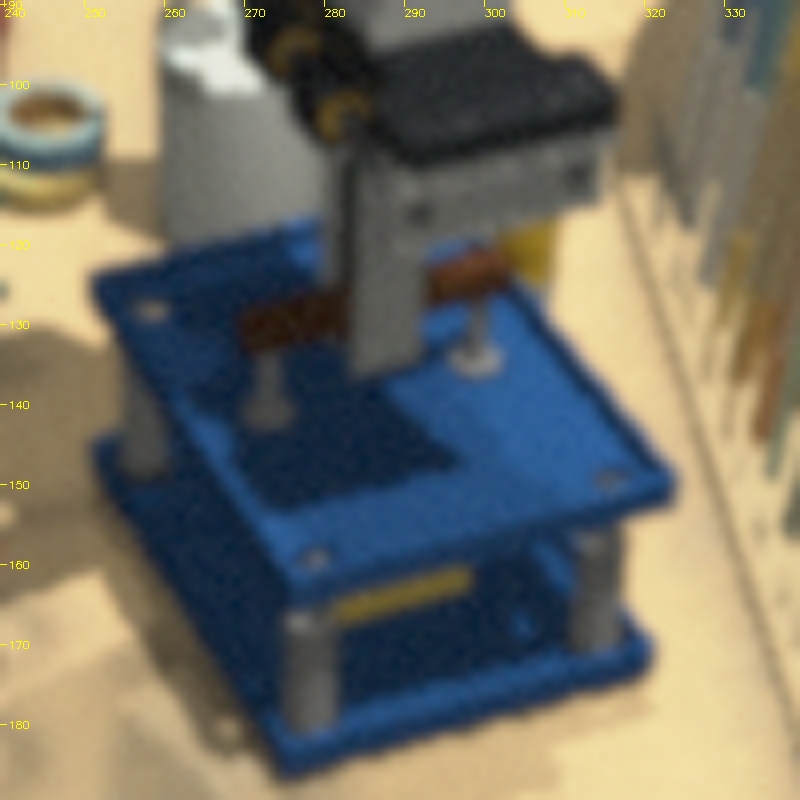

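View pics/t5t.png

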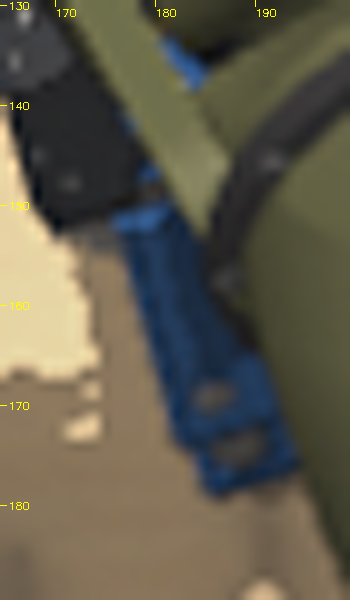

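Gray pin tips show inside the three visible holes, within 1 px of their centres, and there is no force. I'll continue.

>>> jog_arm(moves=[[[0,0,-3],[0,0,0],5],[[0,0,-6],[0,0,0],5],[[0,0,-9],[0,0,0],5],[[0,0,-10],[0,0,0],5],[[0,0,-10],[0,0,0],5]])

```text
time_s: 13.6
ee_pos: [0.5896, 0.385, 0.0855]
eef_rot: [3.14, 0.001, -2.856]
force: [0.0, 7.8, -2.6]
grip_width: 0.0115
```

>>> jog_arm(moves=[[[0,0,-2],[0,0,0],5],[[0,0,-4],[0,0,0],5],[[0,0,-5],[0,0,0],5],[[0,0,-5],[0,0,0],5]])

```text
time_s: 13.93
ee_pos: [0.5896, 0.385, 0.0805]
eef_rot: [3.14, 0.001, -2.856]
force: [-1.8, 5.7, -1.1]
grip_width: 0.0114
```

The pins push the tray about 7 N toward +y, so I'll yield 2 mm that way.

>>> jog_arm(moves=[[[0,1,0],[0,0,0],5],[[0,2,0],[0,0,0],5],[[0,2,0],[0,0,0],5]])

```text
time_s: 14.18
ee_pos: [0.5899, 0.3858, 0.0802]
eef_rot: [-3.141, -0.0, -2.856]
force: [0.5, -0.6, -2.1]
grip_width: 0.0114
```

>>> jog_arm(moves=[[[0,0,-1],[0,0,0],5],[[0,0,-2],[0,0,0],5],[[0,0,-3],[0,0,0],5],[[0,0,-3],[0,0,0],5]])

```text
time_s: 14.52
ee_pos: [0.5898, 0.3858, 0.077]
eef_rot: [-3.141, -0.001, -2.856]
force: [-0.3, -0.1, -1.1]
grip_width: 0.0118
```

>>> jog_arm(moves=[[[0,0,-1],[0,0,0],5],[[0,0,-2],[0,0,0],5],[[0,0,-2],[0,0,0],5]])

```text
time_s: 14.77
ee_pos: [0.5899, 0.386, 0.0755]
eef_rot: [-3.142, 0.0, -2.856]
force: [0.0, -0.0, -1.3]
grip_width: 0.0114
```

>>> jog_arm(moves=[[[0,0,-1],[0,0,0],5],[[0,0,-1],[0,0,0],5],[[0,0,-1],[0,0,0],5]])

```text
time_s: 15.02
ee_pos: [0.59, 0.386, 0.0754]
eef_rot: [3.142, 0.001, -2.856]
force: [-3.2, -2.0, 5.9]
grip_width: 0.0119
```

```bash
python3 - <<'E'
from h import *
o=ctrl.get_obs();print(o["grip_width"],o["ee_pos"],o["force"],o["moment"])
s=Cam("side"); crop(s,240,90,340,190,8,"t6.png")
E
```

```text
0.011925859786397642 [0.5900167  0.38602854 0.07544509] [-3.16947294 -1.95506887  5.8861264 ] [-0.35599058  0.60709948  0.02688423]
```

View pics/t6.png

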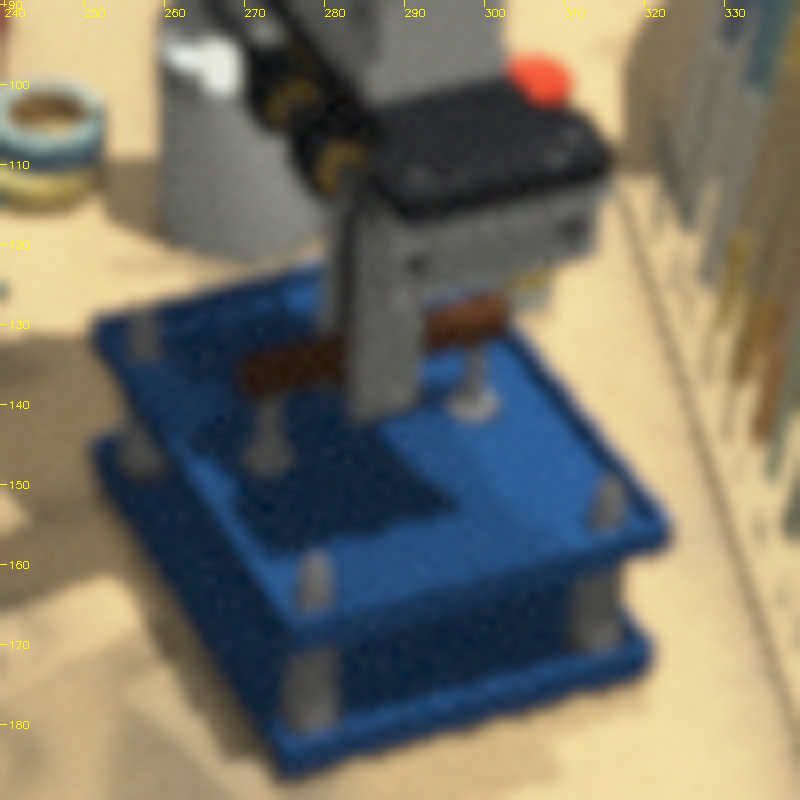

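The tray is seated: three pins visibly protrude and upward contact reads 6 N. I'll release.

>>> jog_arm(moves=[[[0,0,0],[0,0,0],45],[[0,0,0],[0,0,0],45],[[0,0,0],[0,0,0],45],[[0,0,0],[0,0,0],45],[[0,0,0],[0,0,0],45]])

```text
time_s: 15.48
ee_pos: [0.5899, 0.386, 0.0744]
eef_rot: [3.142, -0.0, -2.856]
force: [0.5, 0.0, 0.0]
grip_width: 0.0418
```

>>> jog_arm(moves=[[[0,0,15],[0,0,0],55],[[0,0,45],[0,0,0],55],[[0,0,80],[0,0,0],55],[[0,0,110],[0,0,0],55],[[0,0,125],[0,0,0],55]])

```text
time_s: 15.9
ee_pos: [0.5906, 0.3864, 0.2042]
eef_rot: [3.14, 0.005, -2.856]
force: [0.1, 0.0, 0.0]
grip_width: 0.0545
```

>>> jog_arm(moves=[[[-30,-21,0],[0,0,-0.6],60],[[-60,-42,0],[0,0,-1.3],60],[[-90,-63,0],[0,0,-2],60],[[-120,-84,0],[0,0,-2.6],60],[[-150,-105,0],[0,0,-3.28],60]])

```text
time_s: 16.32
ee_pos: [0.4382, 0.28, 0.1992]
eef_rot: [3.142, 0.0, 3.138]
force: [0.1, 0.7, -0.1]
grip_width: 0.0602
```

>>> jog_arm(moves=[[[-12,-9,-20],[0,0,0],60],[[-17,-12,-45],[0,0,0],60],[[-17,-12,-65],[0,0,0],60],[[-17,-12,-80],[0,0,0],60],[[-17,-12,-80],[0,0,0],60]])

```text
time_s: 16.73
ee_pos: [0.4217, 0.2683, 0.117]
eef_rot: [-3.14, -0.004, 3.141]
force: [-0.3, -0.8, -0.7]
grip_width: 0.0601
```

>>> jog_arm(moves=[[[0,0,0],[0,0,0],60],[[0,0,0],[0,0,0],60]])

```text
time_s: 16.9
ee_pos: [0.4233, 0.2693, 0.1205]
eef_rot: [3.141, 0.001, 3.141]
force: [-0.2, -0.5, 0.4]
grip_width: 0.0597
```

```bash
python3 - <<'E'
from h import *
o=ctrl.get_obs();print(o["grip_width"],o["ee_pos"],o["eef_rot"])
s=Cam("side"); crop(s,180,100,330,230,5,"p1.png")
t=Cam("top"); crop(t,165,110,260,190,8,"p1t.png")
E
```

```text
0.05974291065817772 [0.42334719 0.26927748 0.12049479] [3.14097386e+00 1.13707835e-03 3.14091248e+00]
```

View pics/p1.png

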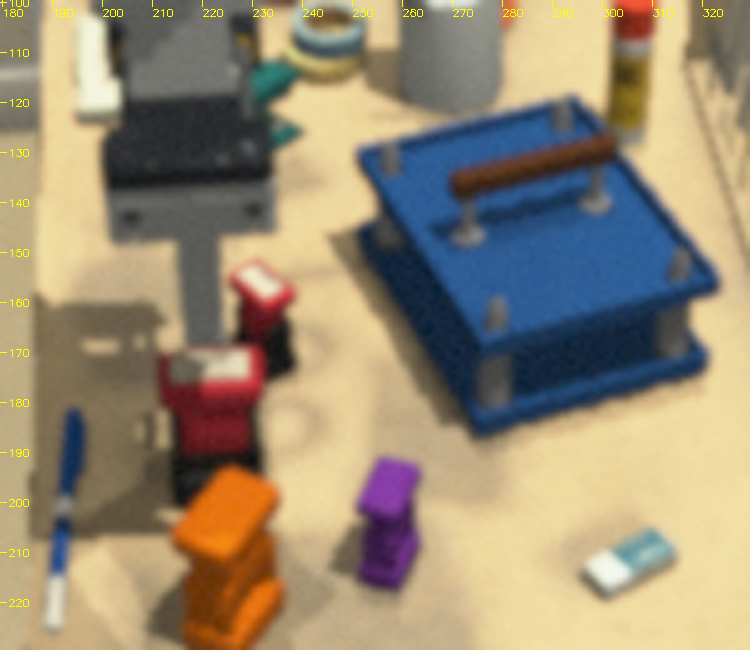

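View pics/p1t.png

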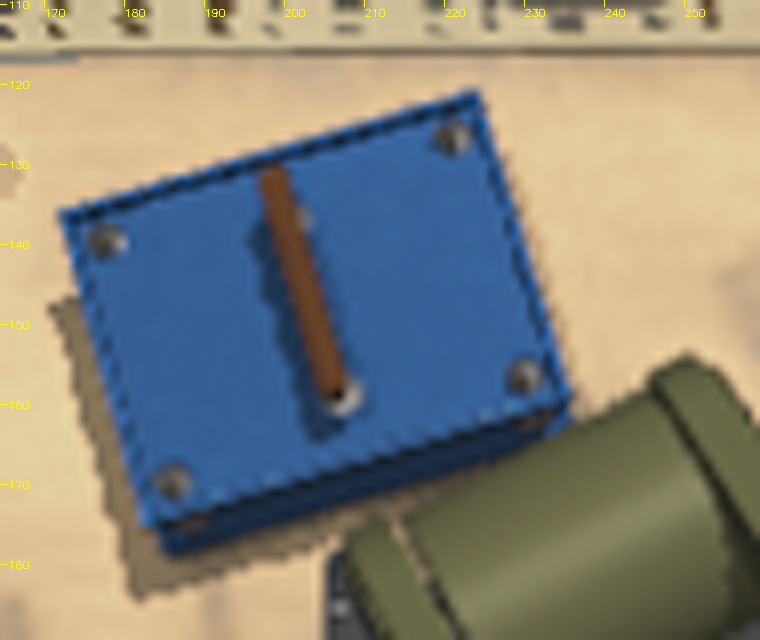

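All four pins show through their holes: top view (177,140), (220,126), (185,170), (229,157). The tray looks level and the gripper is centred over the stamp, so I'll go down.

>>> jog_arm(moves=[[[0,0,-25],[0,0,0],60],[[0,0,-45],[0,0,0],60],[[0,0,-60],[0,0,0],60],[[0,0,-65],[0,0,0],60],[[0,0,-65],[0,0,0],60]])

```text
time_s: 17.42
ee_pos: [0.4227, 0.2689, 0.0541]
eef_rot: [-3.141, -0.001, 3.141]
force: [0.3, -0.2, -0.2]
grip_width: 0.0601
```

>>> jog_arm(moves=[[[0,0,0],[0,0,0],25],[[0,0,0],[0,0,0],25],[[0,0,0],[0,0,0],25],[[0,0,0],[0,0,0],25],[[0,0,0],[0,0,0],25]], squeeze=20)

```text
time_s: 17.83
ee_pos: [0.4231, 0.2691, 0.0549]
eef_rot: [3.141, 0.001, 3.141]
force: [-0.2, -0.1, 1.7]
grip_width: 0.0308
```

>>> jog_arm(moves=[[[0,0,0],[0,0,0],25],[[0,0,0],[0,0,0],25],[[0,0,0],[0,0,0],25]])

```text
time_s: 18.08
ee_pos: [0.4231, 0.2691, 0.0549]
eef_rot: [3.141, 0.001, 3.141]
force: [-1.2, 0.1, 6.4]
grip_width: 0.0309
```

>>> jog_arm(moves=[[[0,0,15],[0,0,0],25],[[0,0,45],[0,0,0],25],[[0,0,80],[0,0,0],25],[[0,0,115],[0,0,0],25],[[0,0,140],[0,0,0],25]])

```text
time_s: 18.5
ee_pos: [0.423, 0.2691, 0.1973]
eef_rot: [3.141, 0.002, 3.141]
force: [-0.2, -0.1, -1.0]
grip_width: 0.0307
```

>>> jog_arm(moves=[[[30,13,0],[0,0,0.6],25],[[60,26,0],[0,0,1.2],25],[[90,39,0],[0,0,1.9],25],[[120,53,0],[0,0,2.6],25],[[150,66,0],[0,0,3.28],25]])

```text
time_s: 18.92
ee_pos: [0.574, 0.3355, 0.194]
eef_rot: [-3.141, -0.001, -2.853]
force: [-0.4, -0.1, -0.1]
grip_width: 0.0312
```

>>> jog_arm(moves=[[[18,8,0],[0,0,0],25],[[28,12,0],[0,0,0],25],[[28,12,0],[0,0,0],25],[[28,12,0],[0,0,0],25]])

```text
time_s: 19.25
ee_pos: [0.6005, 0.3468, 0.1934]
eef_rot: [-3.141, -0.002, -2.856]
force: [-0.8, -0.9, -1.2]
grip_width: 0.0309
```

```bash
python3 - <<'E'
from h import *
o=ctrl.get_obs();print(o["grip_width"],o["ee_pos"],o["eef_rot"])
s=Cam("side"); crop(s,200,50,350,200,5,"p2.png")
E
```

```text
0.03091949593050192 [0.60054962 0.34680362 0.19343323] [-3.14135316e+00 -1.52387718e-03 -2.85621996e+00]
```

View pics/p2.png

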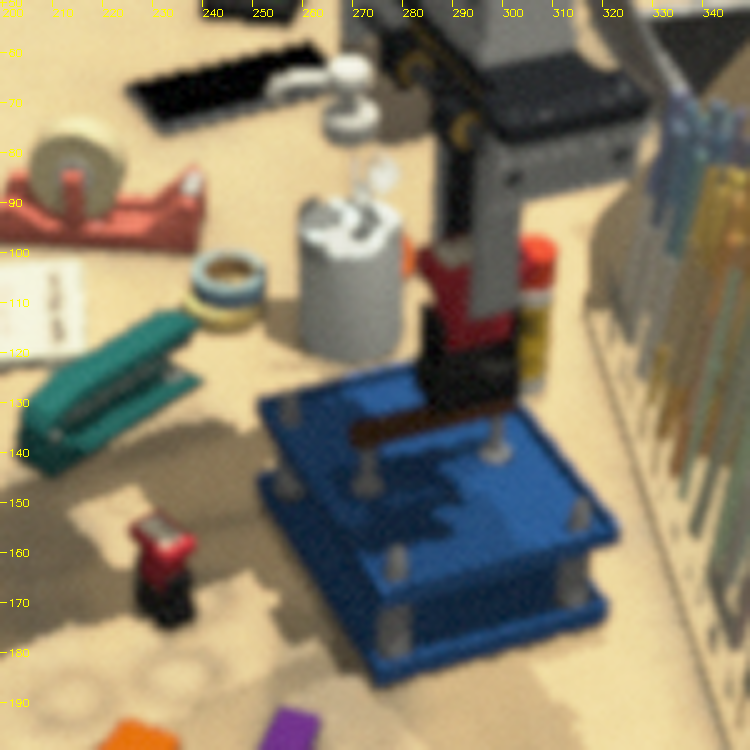

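>>> jog_arm(moves=[[[0,0,-20],[0,0,0],25],[[0,0,-40],[0,0,0],25],[[0,0,-58],[0,0,0],25],[[0,0,-68],[0,0,0],25],[[0,0,-70],[0,0,0],25]])

```text
time_s: 19.72
ee_pos: [0.5997, 0.3465, 0.1228]
eef_rot: [-3.141, -0.003, -2.856]
force: [-0.2, 0.5, -0.7]
grip_width: 0.0308
```

>>> jog_arm(moves=[[[0,0,-1],[0,0,0],25],[[0,0,-2],[0,0,0],25],[[0,0,-3],[0,0,0],25],[[0,0,-3],[0,0,0],25]])

```text
time_s: 20.05
ee_pos: [0.6011, 0.3471, 0.1223]
eef_rot: [3.141, 0.001, -2.856]
force: [0.0, -1.0, -1.2]
grip_width: 0.0307
```

>>> jog_arm(moves=[[[0,0,-1.5],[0,0,0],25],[[0,0,-3],[0,0,0],25],[[0,0,-4],[0,0,0],25],[[0,0,-4],[0,0,0],25]])

```text
time_s: 20.38
ee_pos: [0.6008, 0.3469, 0.1172]
eef_rot: [-3.142, -0.0, -2.856]
force: [0.1, -0.4, -1.0]
grip_width: 0.0311
```

>>> jog_arm(moves=[[[0,0,-1],[0,0,0],25],[[0,0,-1],[0,0,0],25]])

```text
time_s: 20.55
ee_pos: [0.601, 0.3471, 0.1169]
eef_rot: [3.141, 0.001, -2.856]
force: [-1.0, -0.3, 3.4]
grip_width: 0.0312
```

>>> jog_arm(moves=[[[0,0,0],[0,0,0],36],[[0,0,0],[0,0,0],42],[[0,0,0],[0,0,0],50],[[0,0,0],[0,0,0],54],[[0,0,0],[0,0,0],54]])

```text
time_s: 20.97
ee_pos: [0.6009, 0.347, 0.1164]
eef_rot: [-3.142, -0.0, -2.856]
force: [-0.5, 0.1, -0.3]
grip_width: 0.0538
```

>>> jog_arm(moves=[[[0,0,10],[0,0,0],54],[[0,0,35],[0,0,0],54],[[0,0,70],[0,0,0],54],[[0,0,105],[0,0,0],54],[[0,0,120],[0,0,0],54]])

```text
time_s: 21.38
ee_pos: [0.6016, 0.3474, 0.2429]
eef_rot: [3.14, 0.007, -2.856]
force: [-0.5, 0.2, 0.6]
grip_width: 0.0539
```

>>> jog_arm(moves=[[[-35,-20,0],[0,0,0],54],[[-70,-40,0],[0,0,0],54],[[-105,-60,0],[0,0,0],54],[[-140,-80,0],[0,0,0],54],[[-175,-100,0],[0,0,0],54]])

```text
time_s: 21.8
ee_pos: [0.4241, 0.246, 0.2369]
eef_rot: [3.141, 0.001, -2.856]
force: [0.1, 0.2, 1.8]
grip_width: 0.0538
```

>>> jog_arm(moves=[[[0,-40,0],[0,0,0],54],[[0,-80,0],[0,0,0],54],[[0,-120,0],[0,0,0],54],[[0,-120,0],[0,0,0],54]])

```text
time_s: 22.13
ee_pos: [0.4258, 0.1223, 0.2377]
eef_rot: [-3.14, 0.002, -2.86]
force: [-0.3, 0.5, 0.1]
grip_width: 0.0541
```

```bash
python3 - <<'E'
from h import *
o=ctrl.get_obs();print(o["time_s"],o["ee_pos"],o["force"])
s=Cam("side"); crop(s,190,60,345,210,5,"f1.png")
t=Cam("top"); crop(t,130,100,350,240,3,"f1t.png")
E
```

```text
22.1333 [0.42581439 0.12234123 0.23766985] [-0.318411    0.48862793  0.08560069]
```

View pics/f1.png

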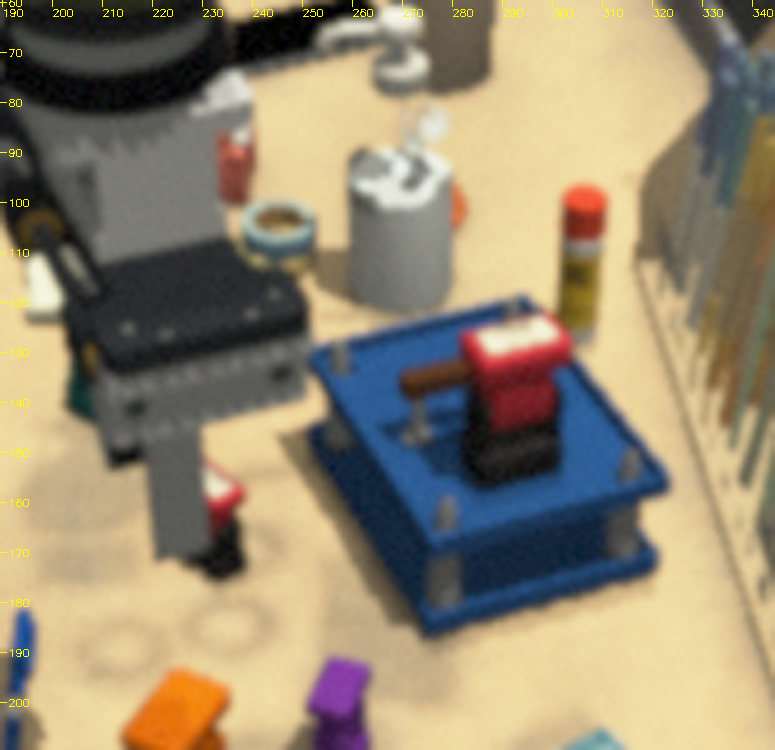

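View pics/f1t.png

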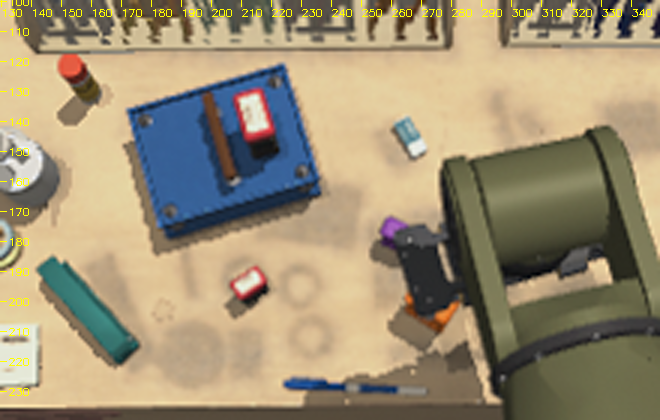

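```bash
python3 - <<'E'
from h import *
s=Cam("side");t=Cam("top")
a=.286;c=np.array([.5903,.3855]);r=np.array([[np.cos(a),-np.sin(a)],[np.sin(a),np.cos(a)]])
for m in((65,85),(65,-85),(-65,85),(-65,-85)):
    p=c+r@(np.array(m)/1000); print(m,*[cam.proj([*p,.070]).round(1) for cam in(s,t)])
crop(s,240,110,335,185,8,"f2.png"); crop(t,165,110,245,185,8,"f2t.png")
E
```

```text
(65, 85) [294.6 118.3] [171.2 136.3]
(65, -85) [323.8 155. ] [224.3 120.7]
(-65, 85) [249.9 129.1] [182.2 175.9]
(-65, -85) [275.4 168.1] [236.3 159.7]
```

View pics/f2.png

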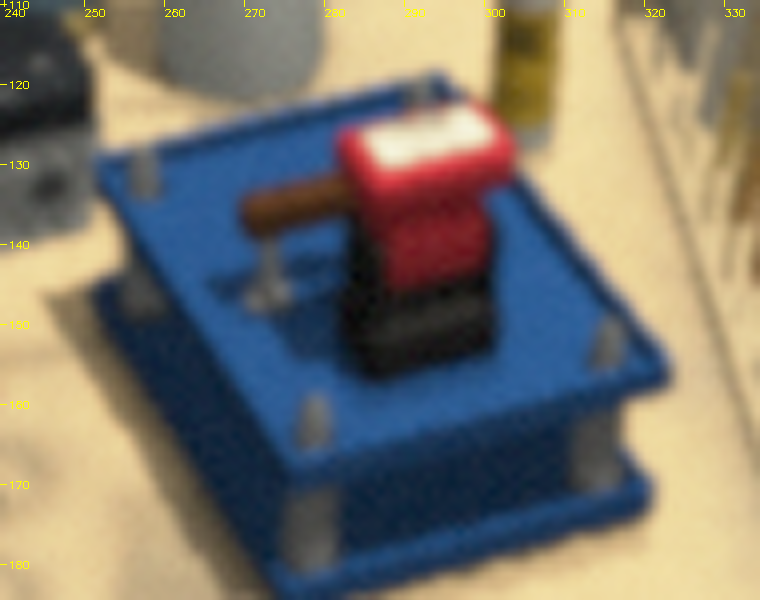

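View pics/f2t.png

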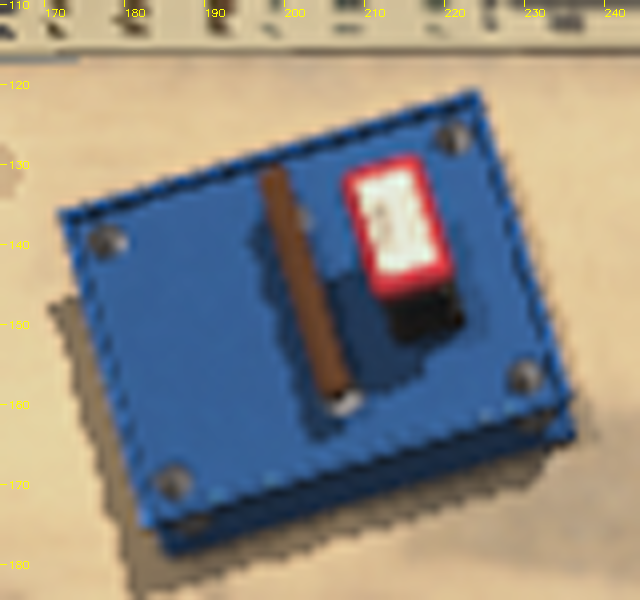

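The tray corners lie within about 1.5 px of a level, seated tray at rim height 70 mm. All four pins are through and the stamp is upright. Handing in.

```bash
python3 -c "
from station import ctrl
print(ctrl.hand_in())"
```

```text
the job is handed in; nothing more can be done
None
```

The two-tier tray is set up and handed in at about 22 s. The order was the notes on the lower deck, then the blue tray on the posts, then the larger red and black stamp on the tray. I placed the stamp about 40 mm from the handle.

**Last checks**
- **Tray:** both cameras show all four pins through their holes. The tray corners are within about 1.5 px of a level, seated tray.
- **Stamp:** it stands upright on the upper tray.
- **Notes:** the block was centred and square on the lower deck when I last saw it, before the tray went on. I couldn't see it afterwards.
- **Bystanders:** I moved none of them. In the last pictures the pen, eraser and stapler are where they were. The bell wasn't in the final view, but the arm stayed clear of it.

**Disagreements**
- **Notes size:** the block measured about 52 mm across, not the 61 mm listed, and the gripper agreed with 52 mm.
- **Stand position:** the two cameras disagreed on the stand by about 2 mm. While lowering, the pins pushed the tray sideways with about 8 N, and shifting it about 2 mm in +y cleared that. The highest force I read in the whole job was about 8 N.

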